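Cover the clean PTFE beakers from a pile of covers

TASK

The washed PTFE beakers are dry and must be closed against dust: take the pile of covers apart and put each cover on the beaker of its own size, the smallest cover on the smallest beaker and so on up to the largest, so that all four lie level on the rims with their plugs down in the mouths. Leave the beakers standing where they are, and do not disturb the brown bottle or the blue slide box.

Things in the scene. Friction and masses are not known exactly. Their poses are not given: they have to be found in the camera images.
- cover_46_center (a point): smallest of four loose white PTFE covers, for the smallest beaker: disc 46 mm across, 8 mm thick, on a centred tapered plug 6 mm high (22 mm across at the disc, 14 mm at its flat bottom). Point: its centre, 7 mm above the plug's bottom, 7 mm below the flat top; z up. Starts in the pile of covers (largest at the foot, smallest on top), its plug on the flat top of the next larger.
- cover_54_center (a point): second smallest of four loose white PTFE covers, for the second smallest beaker: disc 54 mm across, 8 mm thick, on a centred tapered plug 6 mm high (30 mm across at the disc, 22 mm at its flat bottom). Point: its centre, 7 mm above the plug's bottom, 7 mm below the flat top; z up. Starts in the pile of covers (largest at the foot, smallest on top), its plug on the flat top of the next larger.
- cover_62_center (a point): second largest of four loose white PTFE covers, for the second largest beaker: disc 62 mm across, 8 mm thick, on a centred tapered plug 6 mm high (38 mm across at the disc, 30 mm at its flat bottom). Point: its centre, 7 mm above the plug's bottom, 7 mm below the flat top; z up. Starts in the pile of covers (largest at the foot, smallest on top), its plug on the flat top of the next larger.
- cover_70_center (a point): largest of four loose white PTFE covers, for the largest beaker: disc 70 mm across, 8 mm thick, on a centred tapered plug 6 mm high (46 mm across at the disc, 38 mm at its flat bottom). Point: its centre, 7 mm above the plug's bottom, 7 mm below the flat top; z up. Starts flat on the bench as the foot of the pile of covers.
- beaker_33_mouth (a point): smallest of four loose white PTFE beakers, open, empty, upright on the bench: 33 mm outside diameter, 46 mm high, wall 2.5 mm, a spout at the rim reaching 5 mm out (the cover lies over it). Point: centre of its mouth, level with the rim; z up. With its own cover seated the plug has 3 mm play all round and the cover's centre point is 1 mm above this point.
- beaker_41_mouth (a point): second smallest of four loose white PTFE beakers, open, empty, upright on the bench: 41 mm outside diameter, 56 mm high, wall 2.5 mm, a spout at the rim reaching 5 mm out (the cover lies over it). Point: centre of its mouth, level with the rim; z up. With its own cover seated the plug has 3 mm play all round and the cover's centre point is 1 mm above this point.
- beaker_49_mouth (a point): second largest of four loose white PTFE beakers, open, empty, upright on the bench: 49 mm outside diameter, 66 mm high, wall 2.5 mm, a spout at the rim reaching 5 mm out (the cover lies over it). Point: centre of its mouth, level with the rim; z up. With its own cover seated the plug has 3 mm play all round and the cover's centre point is 1 mm above this point.
- beaker_57_mouth (a point): largest of four loose white PTFE beakers, open, empty, upright on the bench: 57 mm outside diameter, 76 mm high, wall 2.5 mm, a spout at the rim reaching 5 mm out (the cover lies over it). Point: centre of its mouth, level with the rim; z up. With its own cover seated the plug has 3 mm play all round and the cover's centre point is 1 mm above this point.
- amber_bottle: bystander, to be left alone: closed brown glass bottle with a black cap and a paper label, 52 mm across, 105 mm high, loose. Origin: centre of its foot.
- slide_box: bystander, to be left alone: closed blue plastic box for microscope slides, 57 by 87 mm and 35 mm high, loose. Origin: centre of its underside; its long side is along its y.
Not all that is in view belongs to the job. Leave any purple look-alike of the part that bears cover_46_center alone.

How it is judged:
By the outcome, as a careful person would: the job done as asked, in the order asked, and still so for the second after the job is handed in, with the robot touching nothing.
It also fails if it takes over 109 s, if anything falls off the work surface, if the arm or the gripper's body presses on something with over 40 N, if the wrist force passes 120 N, or if a joint passes its speed limit or range.

ROBOT

A 6-joint arm with a two-finger parallel gripper is mounted at the origin on the work surface. World frame = base frame: x ahead of the robot, y to its left, z up, the work surface at z = 0. Lengths are in m, angles in rad, forces in N, time in s.
With the tool pointing down it reaches from about 0.275 to 0.85 m from the base axis. Payload 5.2 kg.
Tool frame: the origin (TCP) lies midway between the tips of the shut fingers; the grasp point (between the pads) lies 19 mm behind it; x points along the fingers, y is the direction in which the jaws open and shut, and the axes are right-handed (so a half turn about x gives the same grasp; the last joint's range is limited). The gripper opens to 85 mm and grips with 20 to 120 N. Pads are 22 mm wide; open, the fingers measure 114 mm over their backs; the gripper's body (76 mm by 85 mm) begins 54 mm behind the grasp point. The pads swing forward as they close: fully open they stand 13 mm farther back than shut.
Start: joints at [-1.321, 0.259, 1.535, -0, 1.348, -0.203], TCP at [0.241, -0.495, 0.231] pointing down, gripper open.
Joint ranges: [-3.14, 3.14], [-0.91, 2.08], [0.19, 2.58], [-1.22, 4.36], [0.22, 2.71], [-3.12, 3.12]. Speed limits (rad/s): [2.57, 2.57, 3.14, 3.14, 3.14, 3.14].

INTERFACE

Orientations are given as a unit quaternion [w, x, y, z].
In Python, from plant import * gives the robot as it stands. The module is installed in compiled form; this text tells all that it offers.
- The arm moves only by the tool servo_tool, never from a script. Its argument "moves" is a list of rows, each a list of 2 entries, a list of its own where there are three numbers: the shift along the tool's x, y, z in mm, then the turn about the tool's x in degrees. A call has 1 to 10 rows; each row shifts and turns the pose as measured when the row begins, along the tool's axes as they then stand; what a row does not reach is not made up. A row lasts 1/10 s, in which the tool goes at most 50 mm and 8.59 degrees, less where a joint would pass 70% of its speed; a pose out of reach is approached as far as the arm can. A call is refused whole if a number of a shift passes 50 or a number of a turn 8.59, either way. A call with a gripper value outside its range is refused whole. "fingers" is the finger opening in mm, from 0 to 85.4, set as the call begins (left out, the last holds). The fingers move at their own pace and stop on an object; "squeeze" is the grip in N (left out, the last holds). Time passes only in rows, so rows that do not move let the fingers close. It gives the time, the measured TCP pose, the force and the opening at its end, in the units of the state.
- sense(): the state, without advancing time (a new reading comes with each control period).
- read_camera(name): name is "scene" or "top" or "wrist"; returns a dict with "image" (400x640x3 uint8, red, green, blue), "fov_y" (degrees; the focal length in pixels is half the picture's height over the tangent of half this angle, whatever the lens; pixels are square), "cx", "cy" (the principal point, pixels), "R" (3x3) and "t" (3): a world point X has camera coordinates R X + t. Camera axes: x right, y down, z forward; pixel columns grow to the right and rows downward; lengths in m; the calibration is good to about 2 mm. A picture is of the moment at which its call begins. There is no depth.
- job_done(): hands the job in, once; it reports no verdict.
Trained networks look in the newest picture that a camera, given by its name, has taken for a name from the list of things; names that differ only in an ending like _2 or _b are one class to them, and where a whole thing is asked for, a point or a joint stands for the part that bears it (a point fixed in the world has none). Each returns a list of dicts, best first, with "score" (0 to 1); they miss things now and then, are a little off and sometimes report something else, mostly with a low value. They report only what shows in the picture. A call takes as long as a camera call. They do not tell look-alikes from the thing itself.
- cut_out(camera, query): "pixels" (400x640 bool, what is visible of it).
- tip_of(camera, query): "position" ([x, y, z] in m, in world coordinates, good to about 4 mm: a listed point, or the origin of a listed thing).
The state is a dict: "time_s": time; "joints": joint angles; "joint_velocities": joint speeds; "effort": joint torques, N m; "position": TCP position; "tool_rot": TCP orientation; "wrist_force": force on the tool from outside, world axes, zero at the start; "torque": the same for the moment, N m; "width": finger opening in m.
Only numpy, scipy, OpenCV 4.12 (cv2) and the standard library are available. Lean on these libraries where they do the work, as an engineer would, in place of code of your own. Each camera call takes 0.05 s, during which the arm holds its last target.

## Working session

There is one attempt and no reset: what is moved stays moved. The work goes in short steps, Python scripts to look and compute and a tool call to move; the robot and the scene stay as the last step left them, time stands still between calls to the robot, and variables do not carry over. Pictures are saved under pics/ and viewed, and the job is handed in when it is done.

Besides the shell and the picture viewer there is one more tool, called after "Emit:" in YAML: its name, and indented under it one key for each argument. servo_tool: Moves the arm, as the interface text tells. Its arguments: {"type":"object","properties":{"moves":{"type":"array","items":{"type":"array"}},"fingers":{"type":"number"},"squeeze":{"type":"number"}},"required":["moves"]}

```bash
mkdir -p pics; cat > h.py <<'E'
from plant import *
import numpy as np, cv2
def save(name,fn,crop=None,scale=1):
    r=read_camera(name); im=r["image"][:,:,::-1]
    if crop: x0,y0,x1,y1=crop; im=im[y0:y1,x0:x1]
    if scale!=1: im=cv2.resize(im,None,fx=scale,fy=scale,interpolation=cv2.INTER_CUBIC)
    cv2.imwrite("pics/"+fn,im); return r
def K(r):
    f=200/np.tan(np.radians(r["fov_y"])/2); return f
def proj(r,X):
    c=np.array(r["R"])@np.array(X)+np.array(r["t"]); f=K(r)
    return np.array([r["cx"]+f*c[0]/c[2], r["cy"]+f*c[1]/c[2]])
def back(r,uv,z):
    f=K(r); d=np.array([(uv[0]-r["cx"])/f,(uv[1]-r["cy"])/f,1.]); R=np.array(r["R"]);
    o=-R.T@np.array(r["t"]); d=R.T@d; return o+d*(z-o[2])/d[2]
E
python3 - <<'E'
from h import *
for c in("scene","top","wrist"):
    r=save(c,c+"0.png"); R=np.array(r["R"]);print(c,r["fov_y"],r["cx"],r["cy"],-R.T@np.array(r["t"]))
names=["cover_46_center","cover_54_center","cover_62_center","cover_70_center","beaker_33_mouth","beaker_41_mouth","beaker_49_mouth","beaker_57_mouth","amber_bottle","slide_box"]
for n in names:
    for c in("scene","top"):
        print(n,c,[(round(d["score"],2),np.round(d["position"],3).tolist()) for d in tip_of(c,n)][:4])
print(sense())
E
```

```text
scene 48.944813271626536 325.0587144670548 202.2986859178077 [1.09342219 0.19829142 0.79986006]
top 50.01630317824604 321.10174343327793 195.3248624428759 [0.39883553 0.06373656 1.18907081]
wrist 63.84415814203995 317.48986273669215 198.8316999240749 [ 0.31001517 -0.46091863  0.37381634]
cover_46_center scene [(0.78, [0.362, 0.412, 0.006]), (0.64, [0.391, 0.305, 0.053]), (0.63, [0.452, 0.414, 0.009]), (0.51, [0.427, 0.193, 0.008])]
cover_46_center top [(0.79, [0.45, 0.417, 0.007]), (0.71, [0.417, 0.189, 0.01]), (0.61, [0.393, 0.304, 0.05]), (0.48, [0.359, 0.411, 0.004])]
cover_54_center scene [(0.7, [0.39, 0.305, 0.036])]
cover_54_center top [(0.64, [0.396, 0.302, 0.034]), (0.61, [0.588, -0.051, 0.075]), (0.31, [0.394, 0.305, 0.05])]
cover_62_center scene [(0.6, [0.386, 0.308, 0.02])]
cover_62_center top [(0.64, [0.391, 0.305, 0.019])]
cover_70_center scene [(0.64, [0.389, 0.304, 0.009])]
cover_70_center top [(0.43, [0.39, 0.304, 0.008])]
beaker_33_mouth scene [(0.65, [0.354, -0.276, 0.049]), (0.2, [0.393, 0.304, 0.052])]
beaker_33_mouth top [(0.64, [0.349, -0.273, 0.044])]
beaker_41
[... 507 characters left out ...]
0.93, [0.439, 0.078, 0.001])]
{'time_s': 1.15, 'joints': array([-1.32080490e+00,  2.58605132e-01,  1.53499995e+00,  7.72673468e-06,
        1.34799485e+00, -2.02791785e-01]), 'joint_velocities': array([ 0.0006903 , -0.00050419, -0.00208758,  0.00185194, -0.00028642,
        0.00058428]), 'effort': array([ 9.26102184e-04, -4.45936167e+01, -2.90894222e+01, -1.57253371e-04,
        7.67414531e-04,  1.11838926e-05]), 'position': array([ 0.24063788, -0.49457164,  0.23130699]), 'tool_rot': array([ 0.15871586,  0.68906605,  0.15872113, -0.68906085]), 'wrist_force': array([ 1.00246217, -0.13796895, -0.05811147]), 'torque': array([ 0.0121832 , -0.04831761,  0.03283462]), 'width': 0.08526993675026473}
```

View pics/top0.png

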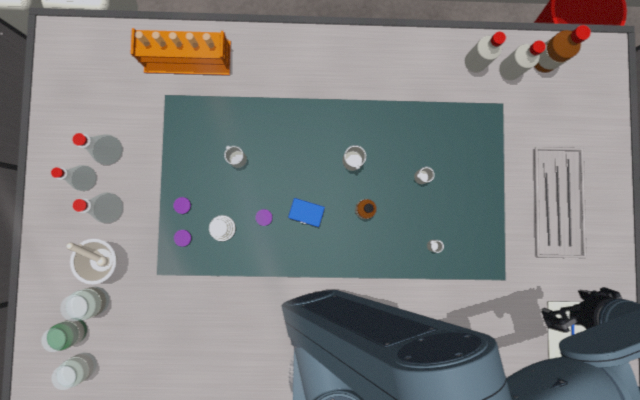

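View pics/scene0.png

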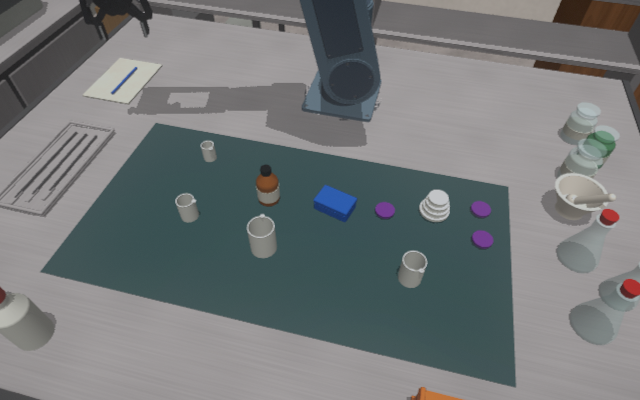

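```bash
python3 - <<'E'
from h import *
a=cv2.imread("pics/top0.png");b=cv2.imread("pics/scene0.png")
r=read_camera("top");print(proj(r,[.393,.304,.055]))
r2=read_camera("scene");print(proj(r2,[.393,.304,.055]))
def crop(im,p,h=50): 
    x,y=map(int,p);return cv2.resize(im[max(y-h,0):y+h,max(x-h,0):x+h],(390,390),interpolation=cv2.INTER_CUBIC)
cv2.imwrite("pics/pile.png",np.hstack([crop(a,proj(r,[.393,.304,.03])),crop(b,proj(r2,[.393,.304,.03]))]))
E
```

```text
[218.67941635 226.11961149]
[437.21660111 197.29773047]
```

View pics/pile.png

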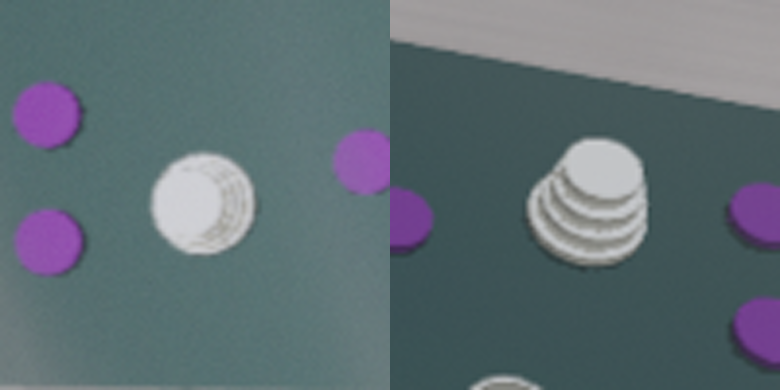

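The white pile shows at (222,228) in the top view. The three purple discs at (182,206), (182,238) and (264,218) are decoys, and the enlarged crop shows the pile is the only white stack, with four tiers. Next I refine the positions using the known heights.

```bash
cat >> h.py <<'E'
from scipy.spatial.transform import Rotation as Ro
ZT={"cover_46_center":.049,"cover_54_center":.035,"cover_62_center":.021,"cover_70_center":.007,"beaker_33_mouth":.046,"beaker_41_mouth":.056,"beaker_49_mouth":.066,"beaker_57_mouth":.076}
def toolR():
    q=sense()["tool_rot"]; return Ro.from_quat([q[1],q[2],q[3],q[0]]).as_matrix()
def go(target):
    s=sense(); return np.round((toolR().T@(np.array(target)-s["position"]))*1000,1)
def locate(n,cams=("top","scene","wrist"),z=None,near=None):
    z=ZT[n] if z is None else z
    for c in cams:
        r=read_camera(c); l=[]
        for d in tip_of(c,n)[:4]:
            p=back(r,proj(r,d["position"]),z)
            if near is None or np.hypot(*(p-near)[:2])<.03: l.append((round(float(d["score"]),2),np.round(p*1000,1).tolist(),"rawz",round(float(d["position"][2])*1000)))
        print(n,c,l)
E
python3 - <<'E'
from h import *
print(toolR().round(3))
P=np.array([.391,.305,0])
for n in ZT: locate(n,("top","scene"),near=P if "cover" in n else None)
print("to pile above",go([.39,.305,.25]))
E
```

```text
[[ 0.     0.437 -0.899]
 [-0.    -0.899 -0.437]
 [-1.     0.    -0.   ]]
cover_46_center top [(0.59, [392.8, 306.1, 49.0], 'rawz', 49)]
cover_46_center scene [(0.8, [386.5, 304.9, 49.0], 'rawz', 53)]
cover_54_center top [(0.48, [392.7, 305.0, 35.0], 'rawz', 34)]
cover_54_center scene [(0.56, [416.0, 300.3, 35.0], 'rawz', 8), (0.52, [386.1, 304.9, 35.0], 'rawz', 37)]
cover_62_center top [(0.43, [386.2, 304.7, 21.0], 'rawz', 21)]
cover_62_center scene [(0.65, [387.8, 306.0, 21.0], 'rawz', 21)]
cover_70_center top [(0.52, [391.9, 302.8, 7.0], 'rawz', 10)]
cover_70_center scene []
beaker_33_mouth top [(0.75, [349.6, -274.5, 46.0], 'rawz', 42)]
beaker_33_mouth scene [(0.82, [349.2, -275.1, 46.0], 'rawz', 48)]
beaker_41_mouth top []
beaker_41_mouth scene [(0.62, [541.0, -241.4, 56.0], 'rawz', 58), (0.23, [575.5, 273.1, 56.0], 'rawz', 64)]
beaker_49_mouth top [(0.86, [583.2, 266.3, 66.0], 'rawz', 63)]
beaker_49_mouth scene [(0.84, [585.7, 271.6, 66.0], 'rawz', 64)]
beaker_57_mouth top [(0.56, [587.1, -47.8, 76.0], 'rawz', 78), (0.25, [392.0, 298.7, 76.0], 'rawz', 48)]
beaker_57_mouth scene [(0.78, [588.4, -47.6, 76.0], 'rawz', 75), (0.35, [560.7, -228.2, 76.0], 'rawz', 55), (0.28, [422.3, 299.0, 76.0], 'rawz', 39), (0.17, [436.5, 298.8, 76.0], 'rawz', 21)]
to pile above [ -18.7 -653.7 -484.1]
```

Emit:
servo_tool:
  moves:
    - [[-2, -39, -29], 0]
    - [[-2, -39, -29], 0]
    - [[-2, -39, -29], 0]
    - [[-2, -39, -29], 0]
    - [[-2, -39, -29], 0]
    - [[-2, -39, -29], 0]
    - [[-2, -39, -29], 0]
    - [[-2, -39, -29], 0]
    - [[-2, -39, -29], 0]
    - [[0, -39, -29], 0]

```text
time_s: 3.85
position: [0.3327, -0.0095, 0.2489]
tool_rot: [0.156, 0.692, 0.152, -0.688]
wrist_force: [1.3, -0.4, -0.1]
width: 0.0854
```

```bash
python3 - <<'E'
from h import *
print(go([.39,.305,.25]),sense()["joints"].round(2),sense()["position"])
E
```

```text
[  -1.8 -260.4 -185.4] [-0.37 -0.18  1.95 -0.    1.36  0.77] [ 0.33270452 -0.00946774  0.24888866]
```

Emit:
servo_tool:
  moves:
    - [[0, -39, -29], 0]
    - [[0, -39, -28], 0]
    - [[0, -39, -28], 0]
    - [[0, -39, -28], 0]
    - [[0, -39, -27], 0]
    - [[0, -39, -27], 0]
    - [[0, -26, -18], 0]
    - [[0, 0, 0], 0]

```text
time_s: 4.65
position: [0.3893, 0.3242, 0.2507]
tool_rot: [0.159, 0.696, 0.155, -0.684]
wrist_force: [-0.4, -0.5, -0.6]
width: 0.0859
```

```bash
python3 - <<'E'
from h import *
print(go([.39,.305,.25]),sense()["joints"].round(2),sense()["position"]);print(toolR().round(4))
r=save("wrist","w1.png")
for n in list(ZT)[:4]: locate(n,("wrist",),near=np.array([.391,.305,0]))
E
```

```text
[ 0.8 17.6  7.6] [ 0.48  0.16  1.61 -0.01  1.35  1.61] [0.38925421 0.32419469 0.25074878]
[[ 0.0177  0.4318 -0.9018]
 [-0.0017 -0.9019 -0.4319]
 [-0.9998  0.0092 -0.0153]]
cover_46_center wrist [(0.61, [392.9, 304.6, 49.0], 'rawz', 51)]
cover_54_center wrist []
cover_62_center wrist []
cover_70_center wrist []
```

View pics/w1.png

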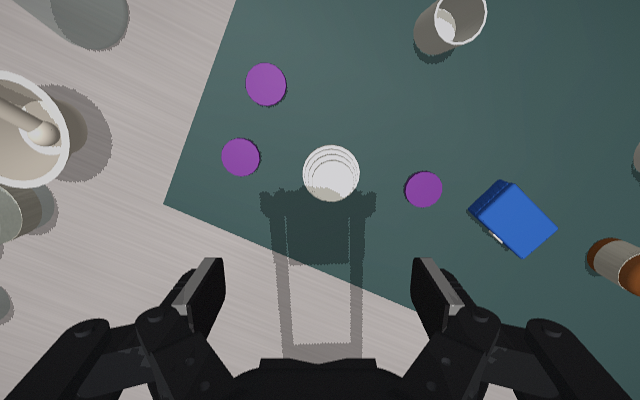

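```bash
cat >> h.py <<'E'
def overlay(cam,fn,circs,center,h=45,scale=8):
    """circs: (x,y,z,diam) m"""
    r=read_camera(cam); im=cv2.cvtColor(r["image"],cv2.COLOR_RGB2BGR)
    u=proj(r,center); x0,y0=max(int(u[0])-h,0),max(int(u[1])-h,0)
    im=cv2.resize(im[y0:y0+2*h,x0:x0+2*h],None,fx=scale,fy=scale,interpolation=cv2.INTER_CUBIC)
    a=np.linspace(0,2*np.pi,100)
    for i,(x,y,z,d) in enumerate(circs):
        p=np.array([(proj(r,[x+d/2*np.cos(t),y+d/2*np.sin(t),z])+.5-[x0,y0])*scale for t in a]).astype(int)
        cv2.polylines(im,[p],True,[(0,0,255),(0,255,0),(255,0,0),(0,255,255)][i%4],1)
    return im
E
python3 - <<'E'
from h import *
print(sense()["position"],toolR()[:,0])
c=(.391,.305,.03)
x,y=.391,.305
C=[(x,y,.056,.046),(x,y,.042,.054),(x,y,.028,.062),(x,y,.014,.070)]
a=overlay("wrist","",C,c,40,7);b=overlay("top","",C,c,25,11)
b=cv2.resize(b,(a.shape[1]//1,a.shape[0]))
cv2.imwrite("pics/ov1.png",cv2.resize(np.hstack([a,b]),(800,400)))
E
```

```text
[0.38938721 0.31967188 0.25140818] [ 0.01811419 -0.00296429 -0.99983153]
```

View pics/ov1.png

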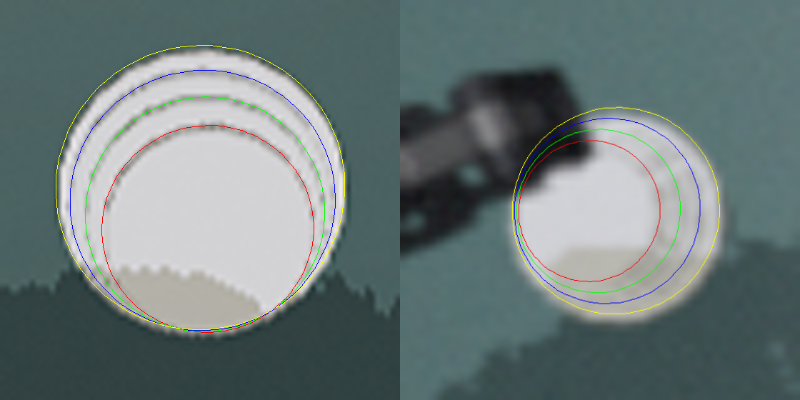

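```bash
python3 - <<'E'
from h import *
print(go([.3905,.3045,.10]),go([.3905,.3045,.0427]))
E
```

```text
[151.4  12.9   7.9] [208.7  12.3   8.7]
```

Emit:
servo_tool:
  moves:
    - [[35, 4, 2], 0]
    - [[40, 4, 2], 0]
    - [[40, 3, 2], 0]
    - [[25, 2, 2], 0]
    - [[0, 0, 0], 0]
    - [[0, 0, 0], 0]
  fingers: 64

```text
time_s: 5.8
position: [0.3935, 0.3037, 0.1107]
tool_rot: [0.155, 0.699, 0.152, -0.681]
wrist_force: [-0.1, 0.5, 0.7]
width: 0.0643
```

```bash
python3 - <<'E'
from h import *
print(go([.3905,.3045,.10]),go([.3905,.3045,.0427]),sense()["position"],toolR()[:,0],sense()["width"])
c=(.391,.305,.05);x,y=.3905,.3045
C=[(x,y,.056,.046),(x,y,.042,.054),(x,y,.028,.062),(x,y,.014,.070)]
a=overlay("wrist","",C,c,75,5)
cv2.imwrite("pics/ov2.png",cv2.resize(a,(600,600))); save("wrist","w2.png")
E
```

```text
[10.6 -2.1  2.7] [67.9 -2.7  4. ] [0.39353081 0.30372429 0.11070998] [ 2.55204058e-02  9.44662223e-04 -9.99673855e-01] 0.06427850820624964
```

View pics/ov2.png

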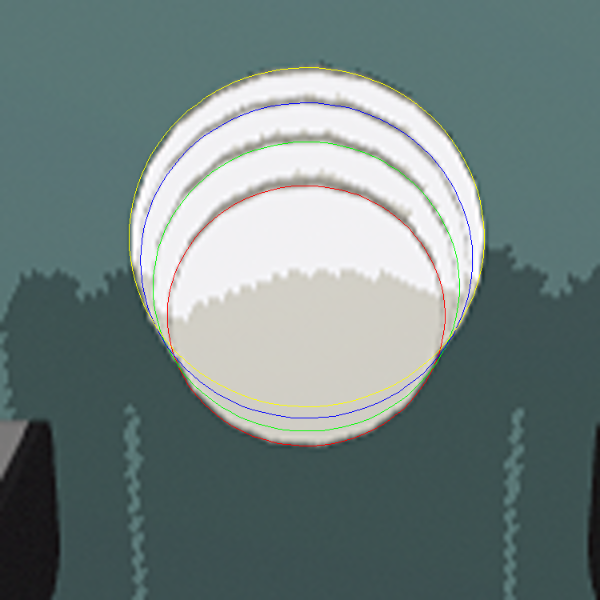

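View pics/w2.png

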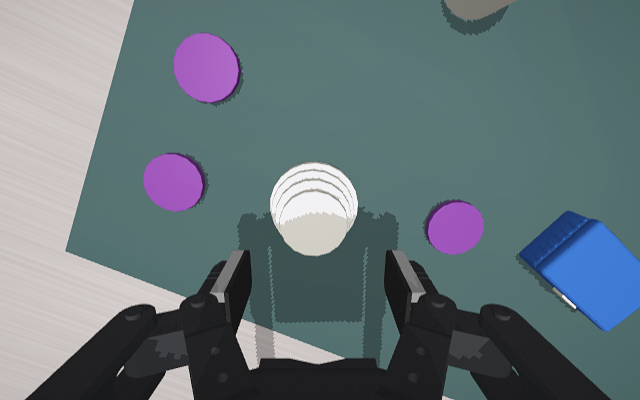

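Emit:
servo_tool:
  moves:
    - [[20, -1, 2], 0]
    - [[20, -1, 1], 0]
    - [[18, -1, 1], 0]
    - [[0, 0, 0], 0]
    - [[0, 0, 0], 0]
  squeeze: 20

```text
time_s: 6.4
position: [0.3982, 0.3096, 0.0614]
tool_rot: [0.154, 0.706, 0.154, -0.674]
wrist_force: [-0.1, 0.4, -0.5]
width: 0.0641
```

```bash
python3 - <<'E'
from h import *
print(go([.3905,.3045,.0427]),sense()["position"],toolR()[:,0],sense()["width"],sense()["wrist_force"])
save("wrist","w3.png",(170,130,470,330),2.5)
E
```

```text
[18.3  1.2 10. ] [0.39821184 0.3096141  0.0613883 ] [ 0.04464945  0.01017286 -0.99895092] 0.06409567054421723 [-0.12390086  0.37698286 -0.48707004]
```

View pics/w3.png

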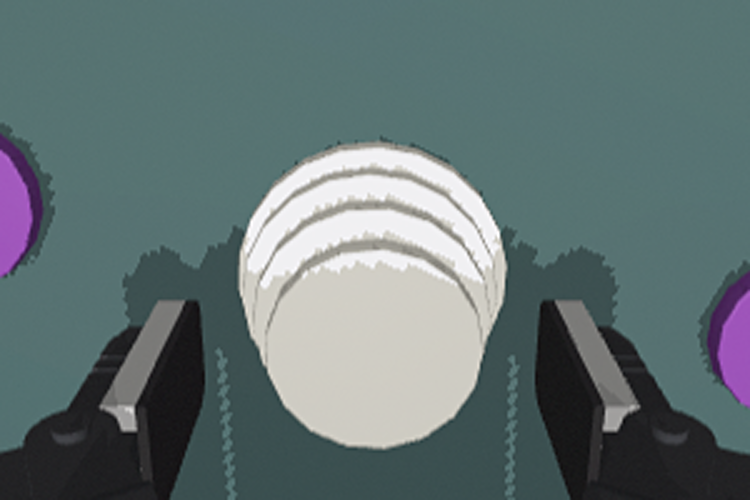

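Emit:
servo_tool:
  moves:
    - [[0, 0, 0], 0]
    - [[0, 0, 0], 0]
    - [[0, 0, 0], 0]
    - [[0, 0, 0], 0]

```text
time_s: 6.85
position: [0.4005, 0.3108, 0.0652]
tool_rot: [0.153, 0.708, 0.155, -0.671]
wrist_force: [0.6, -0.7, -0.4]
width: 0.0638
```

```bash
python3 - <<'E'
from h import *
print(go([.3905,.3045,.0427]),sense()["position"],toolR()[:,0],sense()["joints"])
E
```

```text
[21.9  1.2 12.8] [0.40049304 0.31075134 0.06517923] [ 0.05069086  0.01308246 -0.9986287 ] [ 0.4467569   0.33615579  1.8900177  -0.01328414  0.8640696   1.5864087 ]
```

Emit:
servo_tool:
  moves:
    - [[0, 0, 0], 0]
    - [[0, 0, 0], 0]
    - [[0, 0, 0], 0]

```text
time_s: 7.15
position: [0.4006, 0.3108, 0.0654]
tool_rot: [0.153, 0.708, 0.155, -0.671]
wrist_force: [-0.0, -0.2, -0.1]
width: 0.0643
```

```bash
python3 - <<'E'
from h import *
print(go([.3905,.3045,.0427]),sense()["position"],toolR()[:,0],sense()["joints"],sense()["joint_velocities"])
E
```

```text
[22.1  1.2 12.9] [0.4005623  0.31075134 0.06542721] [ 0.05095036  0.01319064 -0.99861407] [ 0.44670499  0.33573127  1.88988417 -0.01329661  0.86434604  1.58633474] [-0.00144551 -0.00021944 -0.00010153 -0.00063875  0.00208033 -0.00058431]
```

Emit:
servo_tool:
  moves:
    - [[-20, 0, 4], 0]
    - [[-20, 0, 4], 0]
    - [[-20, 0, 4], 0]
    - [[0, 0, 0], 0]
    - [[0, 0, 0], 0]
    - [[0, 0, 0], 0]
    - [[0, 0, 0], 0]

```text
time_s: 7.85
position: [0.385, 0.3039, 0.1234]
tool_rot: [0.154, 0.707, 0.154, -0.673]
wrist_force: [-0.0, -1.0, -0.5]
width: 0.064
```

```bash
python3 - <<'E'
from h import *
print(go([.3905,.3045,.0427]),sense()["position"],toolR()[:,0],sense()["joints"],sense()["joint_velocities"])
E
```

```text
[80.9  1.  -1.5] [0.38501423 0.30390077 0.12344746] [ 0.04616808  0.01090969 -0.99887411] [ 0.4478631   0.23230507  1.86035452 -0.01205297  1.00260795  1.58573703] [ 0.00038803  0.01306494  0.00606601  0.00045197 -0.00781791  0.00117342]
```

Emit:
servo_tool:
  moves:
    - [[12, 0, 0], 0]
    - [[15, 0, 1], 0]
    - [[15, 0, 2], 0]
    - [[12, 0, 2], 0]
    - [[6, 0, 1], 0]
    - [[3, 0, 0], 0]
    - [[0, 0, 0], 0]

```text
time_s: 8.55
position: [0.3812, 0.3011, 0.0535]
tool_rot: [0.154, 0.704, 0.153, -0.676]
wrist_force: [-0.4, 0.3, -0.2]
width: 0.0641
```

```bash
cat >> h.py <<'E'
def st(t=None):
    s=sense();R=toolR()
    print("t",round(s["time_s"],2),"pos",s["position"].round(4),"tilt x",R[:2,0].round(3),"yz",R[2,1:].round(3),"yaw y",R[:2,1].round(3),"w",round(float(s["width"])*1000,1),"F",s["wrist_force"].round(1),"j",s["joints"].round(2))
    if t is not None: print("go",go(t))
E
python3 - <<'E'
from h import *
st([.3905,.3045,.0427])
E
```

```text
t 8.55 pos [0.3812 0.3011 0.0535] tilt x [0.04  0.008] yz [ 0.01  -0.039] yaw y [ 0.425 -0.905] w 64.1 F [-0.4  0.3 -0.2] j [ 0.45  0.33  1.94 -0.01  0.83  1.59]
go [11.2  0.8 -9.5]
```

Emit:
servo_tool:
  moves:
    - [[1, 0, -3], 0]
    - [[4, 1, -3], 0]
    - [[3, 0, -2], 0]
    - [[2, 0, -1], 0]
    - [[0, 0, 0], 0]
    - [[0, 0, 0], 0]

```text
time_s: 9.15
position: [0.3928, 0.3052, 0.0447]
tool_rot: [0.154, 0.706, 0.154, -0.674]
wrist_force: [-0.9, -0.0, -0.4]
width: 0.0642
```

```bash
python3 - <<'E'
from h import *
st([.3905,.3045,.0427])
save("wrist","w4.png",(170,130,470,330),2.5)
E
```

```text
t 9.15 pos [0.3928 0.3052 0.0447] tilt x [0.043 0.01 ] yz [ 0.01  -0.043] yaw y [ 0.425 -0.905] w 64.2 F [-0.9 -0.  -0.4] j [ 0.44  0.36  1.92 -0.01  0.82  1.58]
go [ 1.9 -0.4  2.5]
```

View pics/w4.png

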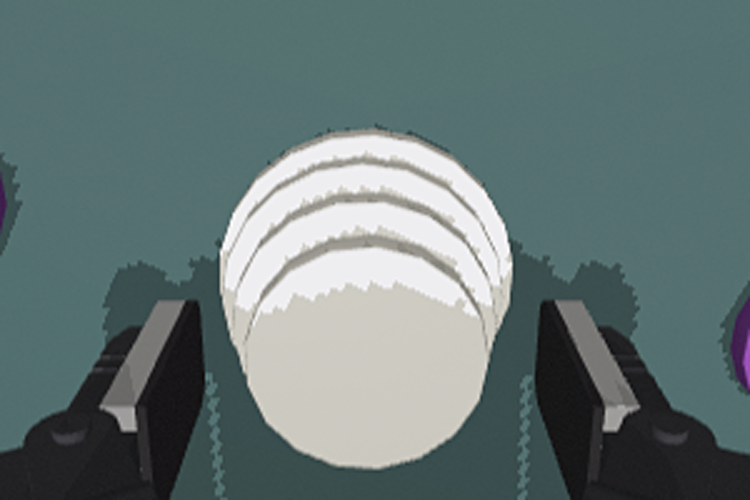

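Emit:
servo_tool:
  moves:
    - [[1, 0, 1], 0]
    - [[0, 0, 1], 0]
    - [[0, 0, 0], 0]
    - [[0, 0, 0], 0]

```text
time_s: 9.6
position: [0.3906, 0.3042, 0.0438]
tool_rot: [0.154, 0.706, 0.154, -0.674]
wrist_force: [-0.1, -0.1, -0.4]
width: 0.064
```

Emit:
servo_tool:
  moves:
    - [[0, 0, 0], 0]
    - [[0, 0, 0], 0]
    - [[0, 0, 0], 0]
    - [[0, 0, 0], 0]
    - [[0, 0, 0], 0]
  fingers: 40
  squeeze: 30

```text
time_s: 10.1
position: [0.3908, 0.3044, 0.0442]
tool_rot: [0.154, 0.706, 0.154, -0.674]
wrist_force: [1.0, -0.1, -0.1]
width: 0.0428
```

```bash
python3 - <<'E'
from h import *
st([.3905,.3045,.0427])
save("wrist","w5.png",(170,130,470,330),2.5)
E
```

```text
t 10.1 pos [0.3908 0.3044 0.0442] tilt x [0.044 0.01 ] yz [ 0.01  -0.044] yaw y [ 0.425 -0.905] w 42.8 F [ 1.  -0.1 -0.1] j [ 0.44  0.36  1.93 -0.01  0.81  1.58]
go [ 1.4 -0.3  0.2]
```

View pics/w5.png

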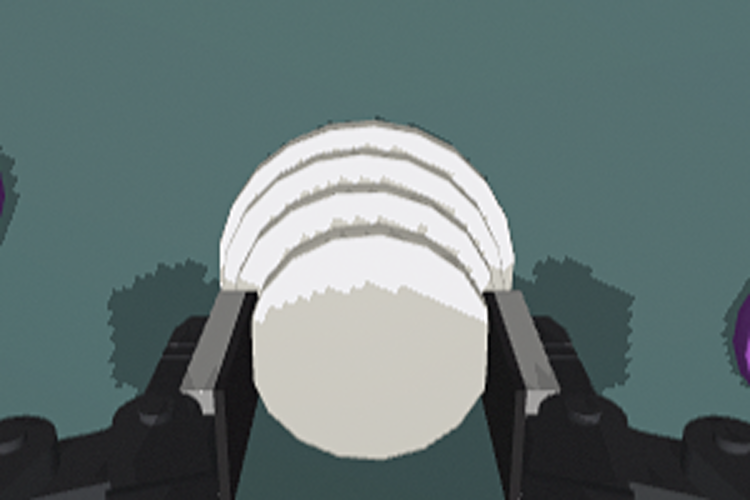

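Emit:
servo_tool:
  moves:
    - [[-4, 0, 0], 0]
    - [[-8, 0, 0], 0]
    - [[-12, 0, 0], 0]
    - [[-12, 0, 0], 0]
    - [[-8, 0, 0], 0]
    - [[-4, 0, 0], 0]
    - [[0, 0, 0], 0]

```text
time_s: 10.85
position: [0.3884, 0.3038, 0.0959]
tool_rot: [0.154, 0.706, 0.154, -0.674]
wrist_force: [0.2, 0.2, -0.1]
width: 0.0431
```

```bash
python3 - <<'E'
from h import *
st([.350,-.2745,.2])
a=save("wrist","w6.png")["image"][80:350,140:500,::-1]
b=read_camera("scene")["image"][100:260,350:510,::-1]
cv2.imwrite("pics/m6.png",np.hstack([cv2.resize(a,(480,360)),cv2.resize(b,(320,360))]))
E
```

```text
t 10.85 pos [0.3884 0.3038 0.0959] tilt x [0.044 0.01 ] yz [ 0.01  -0.044] yaw y [ 0.425 -0.905] w 43.1 F [ 0.2  0.2 -0.1] j [ 0.44  0.27  1.88 -0.01  0.94  1.58]
go [-111.4  508.3  275.7]
```

View pics/m6.png

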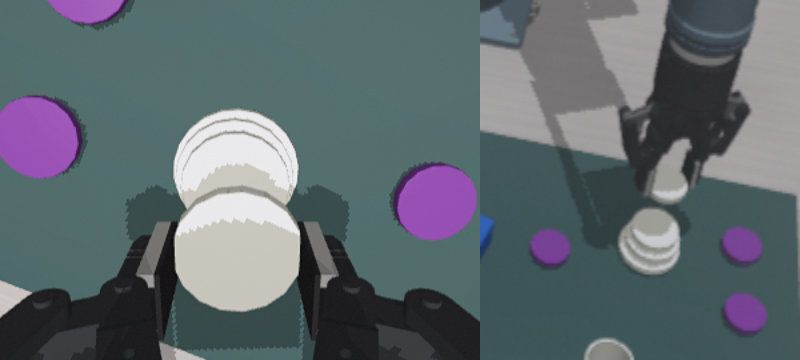

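Emit:
servo_tool:
  moves:
    - [[-15, 6, 3], 0]
    - [[-20, 14, 8], 0]
    - [[-20, 25, 14], 0]
    - [[-20, 34, 18], 0]
    - [[-18, 40, 22], 0]
    - [[-10, 42, 23], 0]
    - [[-5, 43, 23], 0]
    - [[0, 43, 23], 0]
    - [[0, 43, 23], 0]
    - [[0, 43, 23], 0]

```text
time_s: 11.95
position: [0.3604, -0.0828, 0.1991]
tool_rot: [0.159, 0.703, 0.157, -0.675]
wrist_force: [0.8, -0.6, -1.3]
width: 0.0435
```

```bash
python3 - <<'E'
from h import *
st([.350,-.2745,.2])
E
```

```text
t 11.95 pos [ 0.3604 -0.0828  0.1991] tilt x [0.039 0.006] yz [ 0.012 -0.037] yaw y [ 0.436 -0.9  ] w 43.5 F [ 0.8 -0.6 -1.3] j [-0.56 -0.08  1.99  0.03  1.19  0.55]
go [ -2.4 168.   92.9]
```

Emit:
servo_tool:
  moves:
    - [[0, 40, 22], 0]
    - [[0, 36, 20], 0]
    - [[0, 30, 16], 0]
    - [[0, 22, 12], 0]
    - [[0, 14, 8], 0]
    - [[0, 8, 4], 0]
    - [[0, 4, 2], 0]
    - [[0, 0, 0], 0]

```text
time_s: 12.75
position: [0.3471, -0.2708, 0.1939]
tool_rot: [0.154, 0.703, 0.155, -0.677]
wrist_force: [-0.2, 0.2, -0.9]
width: 0.0428
```

```bash
python3 - <<'E'
from h import *
st([.350,-.2745,.2])
locate("beaker_33_mouth",("wrist","top","scene"),near=np.array([.35,-.2745,0]))
a=save("wrist","w7.png")
E
```

```text
t 12.75 pos [ 0.3471 -0.2708  0.1939] tilt x [0.035 0.009] yz [ 0.007 -0.036] yaw y [ 0.426 -0.905] w 42.8 F [-0.2  0.2 -0.9] j [-0.95  0.08  1.86  0.04  1.2   0.17]
go [-6.   4.6 -1.3]
beaker_33_mouth wrist [(0.64, [351.8, -271.2, 46.0], 'rawz', 50)]
beaker_33_mouth top [(0.45, [351.6, -272.0, 46.0], 'rawz', 44)]
beaker_33_mouth scene [(0.71, [348.6, -277.2, 46.0], 'rawz', 50)]
```

View pics/w7.png

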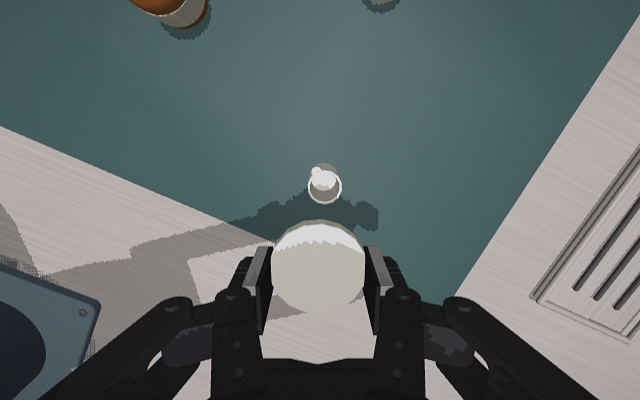

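```bash
python3 - <<'E'
from h import *
p=sense()["position"]
m=(.351,-.2725,.046)
C=[(*m,.033),(*m,.028),(p[0],p[1],p[2]+.0118,.046),(p[0],p[1],p[2]+.0038,.046)]
a=overlay("wrist","",C,m,50,8);b=overlay("top","",C,m,15,26)
cv2.imwrite("pics/ov7.png",np.hstack([cv2.resize(a,(500,500)),cv2.resize(b,(300,500))]))
a=overlay("wrist","",C,p,70,8)
cv2.imwrite("pics/ov7b.png",cv2.resize(a,(500,500)))
E
```

```text
(no output)
```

View pics/ov7.png

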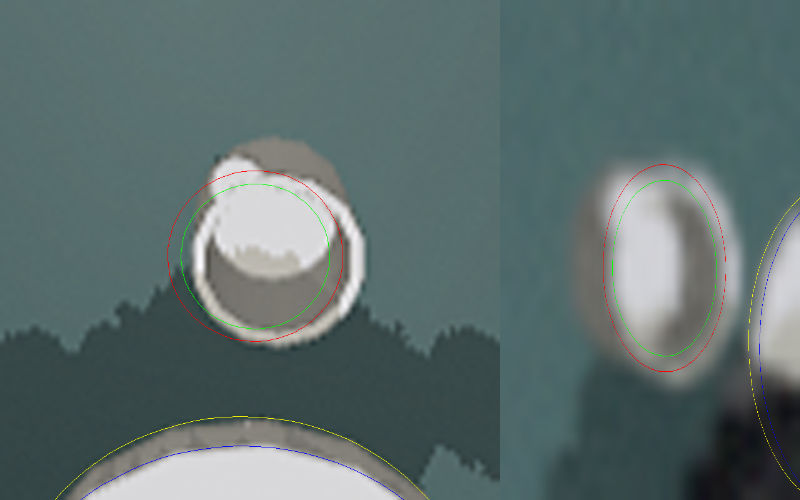

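View pics/ov7b.png

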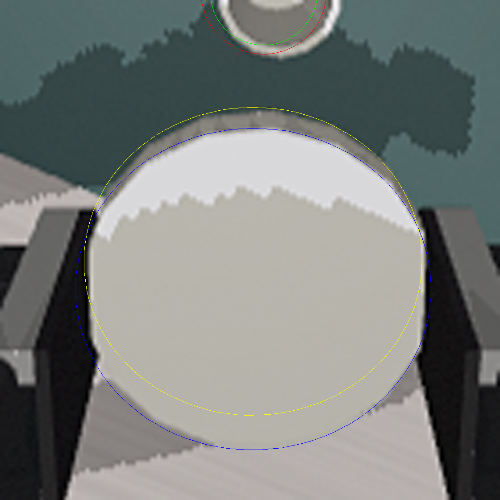

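```bash
python3 - <<'E'
from h import *
r=read_camera("wrist"); u=proj(r,(.351,-.2725,.046))
print(back(r,u+[21/5,3/5],.046))
r=read_camera("top"); u=proj(r,(.351,-.2725,.046))
print(back(r,u+[1.0,.5],.046))
m=back(read_camera("wrist"),proj(read_camera("wrist"),(.351,-.2725,.046))+[21/5,3/5],.046)
a=overlay("wrist","",[(*m,.033),(*m,.028)],m,20,25);cv2.imwrite("pics/ov8.png",cv2.resize(a,(500,500)))
st([m[0],m[1],.10])
E
```

```text
[ 0.35215431 -0.2763298   0.046     ]
[ 0.34971561 -0.27518555  0.046     ]
t 13.5 pos [ 0.3472 -0.2709  0.1943] tilt x [0.036 0.009] yz [ 0.008 -0.036] yaw y [ 0.426 -0.905] w 43.4 F [-0.  -0.5 -0.6] j [-0.95  0.08  1.85  0.04  1.2   0.17]
go [94.3  6.3  1.2]
```

View pics/ov8.png

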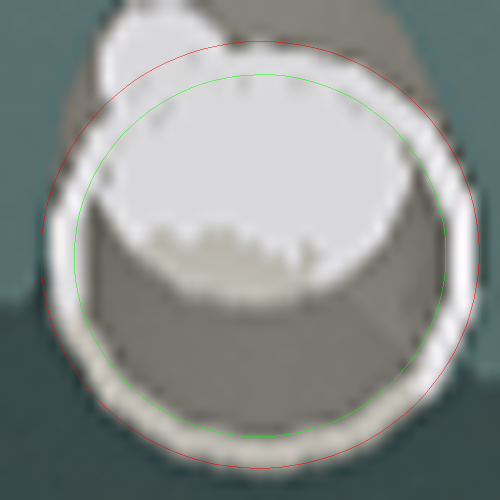

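Emit:
servo_tool:
  moves:
    - [[6, 1, 0], 0]
    - [[14, 1, 0], 0]
    - [[20, 1, 0], 0]
    - [[20, 1, 0], 0]
    - [[14, 1, 0], 0]
    - [[8, 1, 0], 0]
    - [[4, 0, 0], 0]
    - [[0, 0, 0], 0]

```text
time_s: 14.3
position: [0.3533, -0.2768, 0.104]
tool_rot: [0.154, 0.703, 0.154, -0.677]
wrist_force: [-1.5, -0.4, -0.6]
width: 0.0431
```

```bash
python3 - <<'E'
from h import *
m=(.3521,-.2763,.046)
p=sense()["position"]
st([m[0],m[1],.0435])
C=[(*m,.033),(*m,.028),(p[0],p[1],p[2]+.0118,.046)]
a=overlay("wrist","",C,m,60,8)
cv2.imwrite("pics/ov9.png",cv2.resize(a,(600,600)))
E
```

```text
t 14.3 pos [ 0.3533 -0.2768  0.104 ] tilt x [0.037 0.007] yz [ 0.009 -0.036] yaw y [ 0.425 -0.905] w 43.1 F [-1.5 -0.4 -0.6] j [-0.94  0.2   1.96  0.04  0.96  0.17]
go [60.4 -1.5  3.1]
```

View pics/ov9.png

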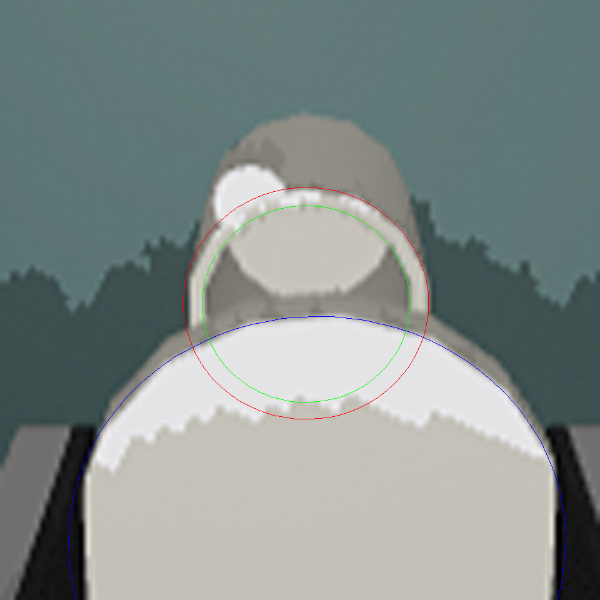

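Emit:
servo_tool:
  moves:
    - [[6, 0, 1], 0]
    - [[12, 0, 1], 0]
    - [[14, 0, 1], 0]
    - [[10, 0, 0], 0]
    - [[6, 0, 0], 0]
    - [[3, 0, 0], 0]
    - [[0, 0, 0], 0]
    - [[0, 0, 0], 0]

```text
time_s: 15.15
position: [0.3547, -0.2809, 0.0541]
tool_rot: [0.158, 0.704, 0.151, -0.675]
wrist_force: [0.2, 0.7, -0.9]
width: 0.0431
```

```bash
python3 - <<'E'
from h import *
m=(.3521,-.2763,.046)
st([m[0],m[1],.0425])
E
```

```text
t 15.15 pos [ 0.3547 -0.2809  0.0541] tilt x [ 0.042 -0.   ] yz [ 0.018 -0.038] yaw y [ 0.426 -0.905] w 43.1 F [ 0.2  0.7 -0.9] j [-0.94  0.28  2.02  0.05  0.82  0.15]
go [11.4 -5.5  0.8]
```

Emit:
servo_tool:
  moves:
    - [[0, -2, 0], 0]
    - [[1, -2, 1], 0]
    - [[1, -1, 0], 0]
    - [[0, 0, 0], 0]
    - [[0, 0, 0], 0]

```text
time_s: 15.65
position: [0.352, -0.277, 0.0529]
tool_rot: [0.159, 0.705, 0.15, -0.675]
wrist_force: [0.6, -0.2, -0.3]
width: 0.0431
```

```bash
python3 - <<'E'
from h import *
m=(.3521,-.2763,.046)
st([m[0],m[1],.0425])
save("wrist","w10.png",(170,100,470,300),2.5)
E
```

```text
t 15.65 pos [ 0.352  -0.277   0.0529] tilt x [ 0.044 -0.002] yz [ 0.021 -0.038] yaw y [ 0.426 -0.905] w 43.1 F [ 0.6 -0.2 -0.3] j [-0.94  0.27  2.03  0.05  0.81  0.15]
go [10.4 -0.8  0. ]
```

View pics/w10.png

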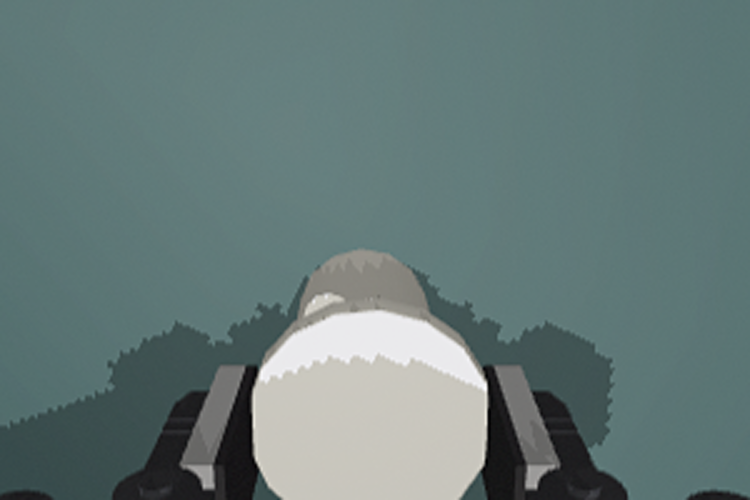

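Centred. Lowering now.

Emit:
servo_tool:
  moves:
    - [[3, -1, 0], 0]
    - [[3, 0, 0], 0]
    - [[2, 0, 0], 0]
    - [[1, 0, 0], 0]
    - [[0, 0, 0], 0]

```text
time_s: 16.2
position: [0.352, -0.2761, 0.0429]
tool_rot: [0.158, 0.705, 0.15, -0.675]
wrist_force: [0.7, -0.0, 0.4]
width: 0.0434
```

```bash
python3 - <<'E'
from h import *
st([.3521,-.2763,.0425])
E
```

```text
t 16.2 pos [ 0.352  -0.2761  0.0429] tilt x [ 0.043 -0.002] yz [ 0.02  -0.038] yaw y [ 0.426 -0.905] w 43.4 F [ 0.7 -0.   0.4] j [-0.94  0.29  2.04  0.05  0.78  0.15]
go [0.4 0.3 0. ]
```

Emit:
servo_tool:
  moves:
    - [[0, 0, 0], 0]
    - [[0, 0, 0], 0]
    - [[0, 0, 0], 0]
    - [[-3, 0, 0], 0]
    - [[-8, 0, 0], 0]
    - [[-14, 0, 0], 0]
    - [[-18, 0, 0], 0]
    - [[-14, 0, 0], 0]
    - [[-8, 0, 0], 0]
    - [[-3, 0, 0], 0]
  fingers: 64

```text
time_s: 17.2
position: [0.3489, -0.276, 0.116]
tool_rot: [0.159, 0.705, 0.15, -0.675]
wrist_force: [-0.7, -0.1, 0.2]
width: 0.0641
```

```bash
python3 - <<'E'
from h import *
st([.3905,.3045,.2])
m=(.3521,-.2763,.054)
a=overlay("wrist","",[(*m,.046)],m,60,8)
b=overlay("scene","",[],m,30,10)
cv2.imwrite("pics/ov11.png",np.hstack([cv2.resize(a,(400,400)),cv2.resize(b,(400,400))]))
E
```

```text
t 17.2 pos [ 0.3489 -0.276   0.116 ] tilt x [ 0.044 -0.003] yz [ 0.021 -0.038] yaw y [ 0.426 -0.905] w 64.1 F [-0.7 -0.1  0.2] j [-0.95  0.17  1.97  0.04  0.98  0.16]
go [ -83.7 -505.6 -288.2]
```

View pics/ov11.png

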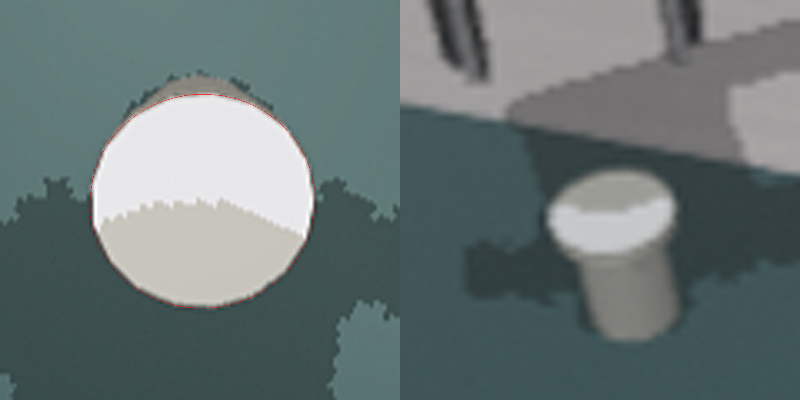

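Emit:
servo_tool:
  moves:
    - [[-15, -6, -3], 0]
    - [[-20, -14, -8], 0]
    - [[-20, -25, -14], 0]
    - [[-15, -34, -19], 0]
    - [[-8, -40, -23], 0]
    - [[-4, -42, -24], 0]
    - [[0, -43, -24], 0]
    - [[0, -43, -24], 0]
    - [[0, -43, -24], 0]
    - [[0, -43, -24], 0]

```text
time_s: 18.3
position: [0.3727, 0.1107, 0.197]
tool_rot: [0.151, 0.705, 0.147, -0.677]
wrist_force: [1.3, 0.3, 0.1]
width: 0.0644
```

Emit:
servo_tool:
  moves:
    - [[0, -40, -23], 0]
    - [[0, -36, -21], 0]
    - [[0, -30, -17], 0]
    - [[0, -22, -13], 0]
    - [[0, -14, -8], 0]
    - [[0, -8, -4], 0]
    - [[0, -4, -2], 0]
    - [[0, 0, 0], 0]

```text
time_s: 19.1
position: [0.3839, 0.3004, 0.1917]
tool_rot: [0.155, 0.701, 0.151, -0.68]
wrist_force: [0.1, -0.3, -0.4]
width: 0.0637
```

```bash
python3 - <<'E'
from h import *
x,y=.3905,.3045
st([x,y,.0287]);c=(x,y,.03)
C=[(x,y,.042,.054),(x,y,.028,.062),(x,y,.014,.070)]
a=overlay("wrist","",C,c,50,8)
cv2.imwrite("pics/ov12.png",cv2.resize(a,(600,600)))
E
```

```text
t 19.1 pos [0.3839 0.3004 0.1917] tilt x [ 0.03 -0.  ] yz [ 0.013 -0.027] yaw y [ 0.422 -0.906] w 63.7 F [ 0.1 -0.3 -0.4] j [ 0.44  0.16  1.76 -0.01  1.19  1.58]
go [163.1  -3.   -3.2]
```

View pics/ov12.png

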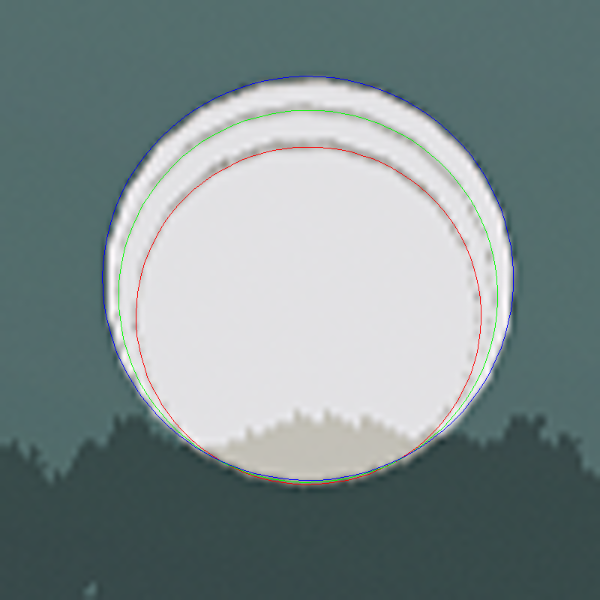

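Emit:
servo_tool:
  moves:
    - [[8, -1, 0], 0]
    - [[16, -1, 0], 0]
    - [[24, -1, 0], 0]
    - [[26, 0, -1], 0]
    - [[24, 0, -1], 0]
    - [[20, 0, -1], 0]
    - [[12, 0, 0], 0]
    - [[6, 0, 0], 0]
    - [[3, 0, 0], 0]
    - [[0, 0, 0], 0]
  fingers: 72

```text
time_s: 20.15
position: [0.3911, 0.2962, 0.0466]
tool_rot: [0.152, 0.702, 0.146, -0.68]
wrist_force: [0.1, 0.1, -0.3]
width: 0.0721
```

```bash
python3 - <<'E'
from h import *
st([.3905,.3045,.0287])
E
```

```text
t 20.15 pos [0.3911 0.2962 0.0466] tilt x [ 0.032 -0.001] yz [ 0.015 -0.029] yaw y [ 0.411 -0.911] w 72.1 F [ 0.1  0.1 -0.3] j [ 0.43  0.35  1.93 -0.02  0.83  1.59]
go [17.8 -8.1 -2.3]
```

Emit:
servo_tool:
  moves:
    - [[0, -3, 0], 0]
    - [[1, -3, -1], 0]
    - [[3, -2, -1], 0]
    - [[5, 0, 0], 0]
    - [[4, 0, 0], 0]
    - [[2, 0, 0], 0]
    - [[0, 0, 0], 0]
    - [[0, 0, 0], 0]

```text
time_s: 20.95
position: [0.3915, 0.306, 0.0324]
tool_rot: [0.151, 0.704, 0.146, -0.678]
wrist_force: [0.0, -0.4, -0.2]
width: 0.0722
```

```bash
python3 - <<'E'
from h import *
st([.3905,.3045,.0287])
save("wrist","w13.png",(170,130,470,330),2.5)
E
```

```text
t 20.95 pos [0.3915 0.306  0.0324] tilt x [0.037 0.001] yz [ 0.014 -0.034] yaw y [ 0.412 -0.911] w 72.2 F [ 0.  -0.4 -0.2] j [ 0.45  0.38  1.93 -0.02  0.8   1.61]
go [3.7 0.9 1.7]
```

View pics/w13.png

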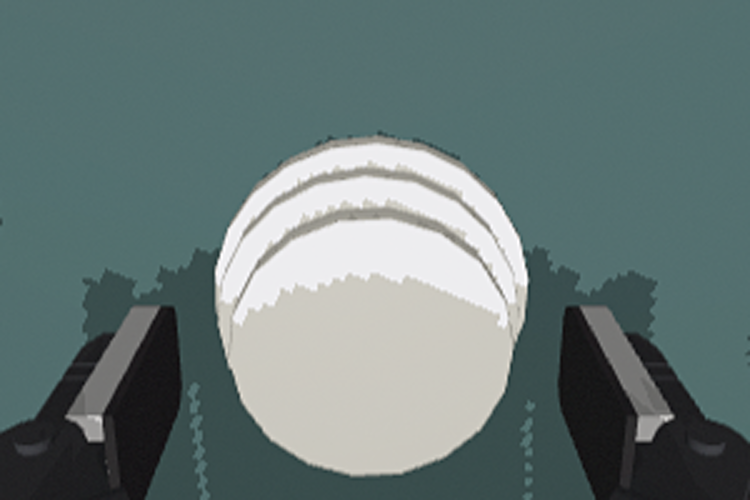

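Emit:
servo_tool:
  moves:
    - [[1, 0, 1], 0]
    - [[2, 1, 1], 0]
    - [[0, 0, 0], 0]
    - [[0, 0, 0], 0]

```text
time_s: 21.4
position: [0.3903, 0.304, 0.0294]
tool_rot: [0.151, 0.704, 0.146, -0.678]
wrist_force: [0.4, 0.7, -0.3]
width: 0.0718
```

```bash
python3 - <<'E'
from h import *
st([.3905,.3045,.0287])
E
```

```text
t 21.4 pos [0.3903 0.304  0.0294] tilt x [0.037 0.001] yz [ 0.014 -0.034] yaw y [ 0.411 -0.911] w 71.8 F [ 0.4  0.7 -0.3] j [ 0.45  0.38  1.93 -0.02  0.79  1.61]
go [ 0.7 -0.4 -0.4]
```

Emit:
servo_tool:
  moves:
    - [[0, 0, 0], 0]
    - [[0, 0, 0], 0]
    - [[0, 0, 0], 0]
    - [[0, 0, 0], 0]
    - [[0, 0, 0], 0]
  fingers: 46
  squeeze: 30

```text
time_s: 21.9
position: [0.3905, 0.3041, 0.0299]
tool_rot: [0.151, 0.704, 0.146, -0.678]
wrist_force: [-0.0, 0.6, 0.5]
width: 0.0511
```

Emit:
servo_tool:
  moves:
    - [[-4, 0, 0], 0]
    - [[-8, 0, 0], 0]
    - [[-14, 0, 0], 0]
    - [[-14, 0, 0], 0]
    - [[-8, 0, 0], 0]
    - [[-4, 0, 0], 0]
    - [[0, 0, 0], 0]

```text
time_s: 22.6
position: [0.3883, 0.304, 0.0856]
tool_rot: [0.151, 0.704, 0.146, -0.678]
wrist_force: [-0.1, 0.2, -1.0]
width: 0.0508
```

```bash
python3 - <<'E'
from h import *
st([.5425,-.243,.2])
a=save("wrist","w14.png")["image"][80:350,140:500,::-1]
b=read_camera("scene")["image"][100:260,350:510,::-1]
cv2.imwrite("pics/m14.png",np.hstack([cv2.resize(a,(480,360)),cv2.resize(b,(320,360))]))
E
```

```text
t 22.6 pos [0.3883 0.304  0.0856] tilt x [0.037 0.001] yz [ 0.014 -0.035] yaw y [ 0.411 -0.911] w 50.8 F [-0.1  0.2 -1. ] j [ 0.45  0.29  1.89 -0.02  0.93  1.61]
go [-109.2  563.6   80.8]
```

View pics/m14.png

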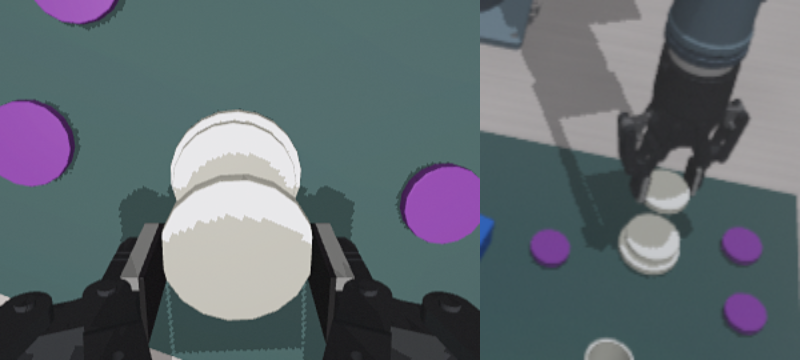

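Emit:
servo_tool:
  moves:
    - [[-18, 8, 1], 0]
    - [[-25, 18, 2], 0]
    - [[-25, 30, 4], 0]
    - [[-20, 40, 6], 0]
    - [[-10, 46, 7], 0]
    - [[-5, 47, 7], 0]
    - [[0, 47, 7], 0]
    - [[0, 47, 7], 0]
    - [[0, 47, 7], 0]
    - [[0, 47, 7], 0]

```text
time_s: 23.7
position: [0.4892, -0.0712, 0.1894]
tool_rot: [0.155, 0.699, 0.15, -0.681]
wrist_force: [0.8, 0.1, 0.1]
width: 0.0512
```

Emit:
servo_tool:
  moves:
    - [[0, 44, 6], 0]
    - [[0, 38, 5], 0]
    - [[0, 30, 4], 0]
    - [[0, 22, 3], 0]
    - [[0, 15, 2], 0]
    - [[0, 8, 1], 0]
    - [[0, 4, 0], 0]
    - [[0, 0, 0], 0]

```text
time_s: 24.5
position: [0.5371, -0.2385, 0.1839]
tool_rot: [0.15, 0.698, 0.15, -0.684]
wrist_force: [0.1, -0.2, 0.6]
width: 0.0516
```

```bash
python3 - <<'E'
from h import *
st([.5425,-.243,.1])
locate("beaker_41_mouth",("wrist","top","scene"),near=np.array([.5425,-.243,0]))
p=sense()["position"]; m=(.5425,-.243,.056)
C=[(*m,.041),(*m,.036),(p[0],p[1],p[2]+.0121,.054)]
a=overlay("wrist","",C,(m[0],m[1],.08),80,5)
cv2.imwrite("pics/ov15.png",cv2.resize(a,(700,600)))
E
```

```text
t 24.5 pos [ 0.5371 -0.2385  0.1839] tilt x [0.018 0.003] yz [ 0.004 -0.018] yaw y [ 0.414 -0.91 ] w 51.6 F [ 0.1 -0.2  0.6] j [-0.62  0.35  1.53  0.01  1.25  0.52]
go [84.   5.9 -1.5]
beaker_41_mouth wrist [(0.76, [543.2, -243.8, 56.0], 'rawz', 60)]
beaker_41_mouth top [(0.6, [540.0, -241.4, 56.0], 'rawz', 55)]
beaker_41_mouth scene [(0.75, [545.7, -242.9, 56.0], 'rawz', 56)]
```

View pics/ov15.png

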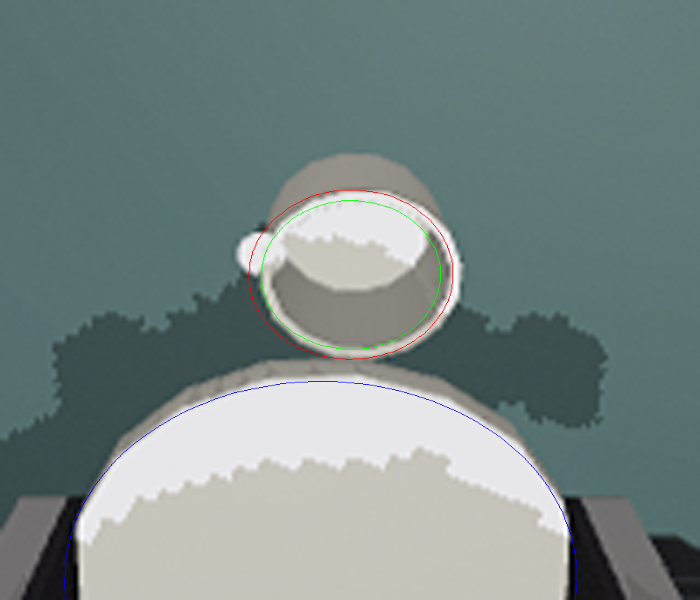

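Emit:
servo_tool:
  moves:
    - [[8, 1, 0], 0]
    - [[16, 2, 0], 0]
    - [[22, 2, 0], 0]
    - [[22, 2, 0], 0]
    - [[16, 1, 0], 0]
    - [[10, 0, 0], 0]
    - [[5, 0, 0], 0]
    - [[2, 0, 0], 0]
    - [[0, 0, 0], 0]

```text
time_s: 25.75
position: [0.5434, -0.2446, 0.0793]
tool_rot: [0.152, 0.698, 0.149, -0.683]
wrist_force: [-0.0, 0.7, -1.0]
width: 0.0508
```

```bash
python3 - <<'E'
from h import *
m=(.5432,-.2444,.056)
st([m[0],m[1],.0523])
p=sense()["position"]
C=[(*m,.041),(*m,.036),(p[0],p[1],p[2]+.0121,.054)]
a=overlay("wrist","",C,(m[0],m[1],.08),80,5)
cv2.imwrite("pics/ov16.png",cv2.resize(a,(700,600)))
E
```

```text
t 25.75 pos [ 0.5434 -0.2446  0.0793] tilt x [0.022 0.001] yz [ 0.008 -0.02 ] yaw y [ 0.416 -0.909] w 50.8 F [-0.   0.7 -1. ] j [-0.62  0.47  1.63  0.02  1.03  0.52]
go [27.  -0.5  0.7]
```

View pics/ov16.png

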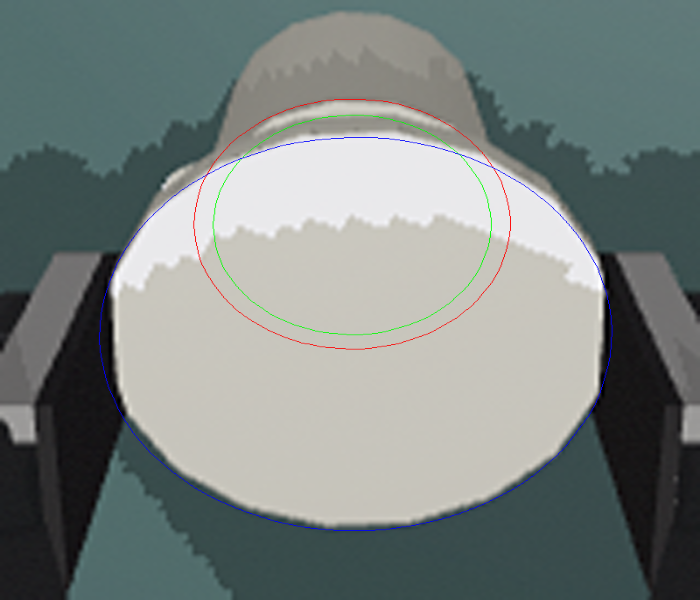

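Emit:
servo_tool:
  moves:
    - [[3, 0, 0], 0]
    - [[5, 0, 0], 0]
    - [[5, 0, 0], 0]
    - [[3, 0, 0], 0]
    - [[1, 0, 0], 0]
    - [[0, 0, 0], 0]

```text
time_s: 26.4
position: [0.5452, -0.2455, 0.0633]
tool_rot: [0.153, 0.7, 0.148, -0.682]
wrist_force: [-0.7, 0.1, 0.3]
width: 0.051
```

```bash
python3 - <<'E'
from h import *
st([.5432,-.2444,.0523])
E
```

```text
t 26.4 pos [ 0.5452 -0.2455  0.0633] tilt x [ 0.025 -0.001] yz [ 0.012 -0.023] yaw y [ 0.416 -0.909] w 51.0 F [-0.7  0.1  0.3] j [-0.62  0.49  1.64  0.02  0.99  0.52]
go [11.  -1.9  1.6]
```

Emit:
servo_tool:
  moves:
    - [[1, -1, 1], 0]
    - [[3, -1, 1], 0]
    - [[3, 0, 0], 0]
    - [[2, 0, 0], 0]
    - [[1, 0, 0], 0]
    - [[0, 0, 0], 0]

```text
time_s: 27.0
position: [0.5426, -0.2445, 0.0525]
tool_rot: [0.153, 0.7, 0.148, -0.682]
wrist_force: [0.0, -0.1, 0.1]
width: 0.0513
```

```bash
python3 - <<'E'
from h import *
st([.5432,-.2444,.0523])
E
```

```text
t 27.0 pos [ 0.5426 -0.2445  0.0525] tilt x [ 0.026 -0.002] yz [ 0.012 -0.023] yaw y [ 0.416 -0.909] w 51.3 F [ 0.  -0.1  0.1] j [-0.62  0.5   1.66  0.02  0.96  0.51]
go [ 0.2  0.2 -0.6]
```

Emit:
servo_tool:
  moves:
    - [[0, 0, 0], 0]
    - [[0, 0, 0], 0]
    - [[0, 0, 0], 0]
    - [[-3, 0, 0], 0]
    - [[-8, 0, 0], 0]
    - [[-14, 0, 0], 0]
    - [[-18, 0, 0], 0]
    - [[-14, 0, 0], 0]
    - [[-8, 0, 0], 0]
    - [[-3, 0, 0], 0]
  fingers: 72

```text
time_s: 28.0
position: [0.5412, -0.2446, 0.1261]
tool_rot: [0.154, 0.7, 0.148, -0.682]
wrist_force: [0.4, 0.5, -0.0]
width: 0.0716
```

```bash
python3 - <<'E'
from h import *
st([.3905,.3045,.2])
m=(.5432,-.2444,.064)
a=overlay("wrist","",[(*m,.054)],m,60,8)
b=overlay("scene","",[],m,30,10)
cv2.imwrite("pics/ov17.png",np.hstack([cv2.resize(a,(400,400)),cv2.resize(b,(400,400))]))
E
```

```text
t 28.0 pos [ 0.5412 -0.2446  0.1261] tilt x [ 0.027 -0.003] yz [ 0.014 -0.023] yaw y [ 0.416 -0.909] w 71.6 F [ 0.4  0.5 -0. ] j [-0.62  0.41  1.59  0.02  1.12  0.51]
go [ -79.4 -561.   -93.3]
```

View pics/ov17.png

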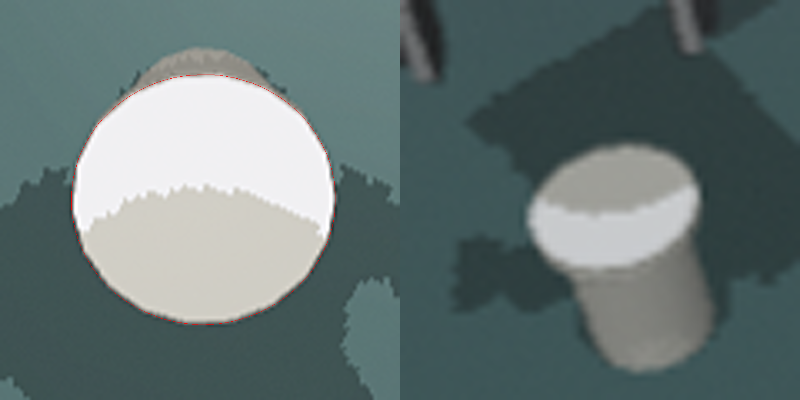

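Emit:
servo_tool:
  moves:
    - [[-20, -8, -1], 0]
    - [[-22, -18, -3], 0]
    - [[-18, -30, -5], 0]
    - [[-10, -40, -7], 0]
    - [[-5, -46, -8], 0]
    - [[0, -47, -8], 0]
    - [[0, -47, -8], 0]
    - [[0, -47, -8], 0]
    - [[0, -47, -8], 0]
    - [[0, -47, -8], 0]

```text
time_s: 29.1
position: [0.4362, 0.1326, 0.1933]
tool_rot: [0.147, 0.698, 0.146, -0.686]
wrist_force: [1.0, 0.3, 0.0]
width: 0.0721
```

Emit:
servo_tool:
  moves:
    - [[0, -44, -7], 0]
    - [[0, -38, -6], 0]
    - [[0, -30, -5], 0]
    - [[0, -22, -3], 0]
    - [[0, -15, -2], 0]
    - [[0, -8, -1], 0]
    - [[0, -4, 0], 0]
    - [[0, 0, 0], 0]

```text
time_s: 29.9
position: [0.3838, 0.3001, 0.1874]
tool_rot: [0.15, 0.694, 0.149, -0.688]
wrist_force: [-0.9, -0.8, -0.4]
width: 0.0721
```

```bash
python3 - <<'E'
from h import *
x,y=.3905,.3045
st([x,y,.0127]);c=(x,y,.02)
C=[(x,y,.028,.062),(x,y,.014,.070)]
a=overlay("wrist","",C,c,50,8)
cv2.imwrite("pics/ov18.png",cv2.resize(a,(500,500)))
E
```

```text
t 29.9 pos [0.3838 0.3001 0.1874] tilt x [ 0.008 -0.   ] yz [ 0.004 -0.007] yaw y [ 0.413 -0.911] w 72.1 F [-0.9 -0.8 -0.4] j [ 0.44  0.18  1.75 -0.    1.2   1.58]
go [174.7  -1.8  -6.7]
```

View pics/ov18.png

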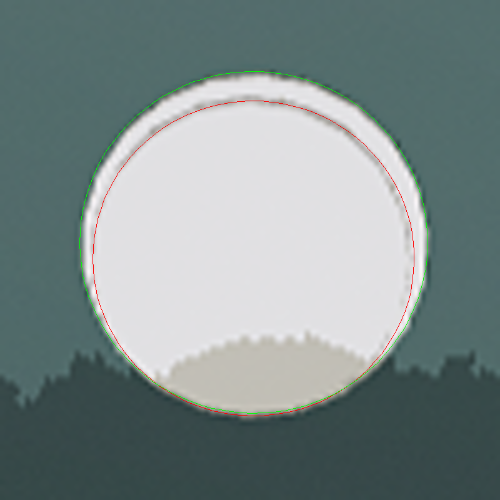

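Emit:
servo_tool:
  moves:
    - [[8, -1, -1], 0]
    - [[16, -1, -1], 0]
    - [[24, -1, -1], 0]
    - [[28, -1, -1], 0]
    - [[26, -1, -1], 0]
    - [[20, -1, 0], 0]
    - [[14, 0, 0], 0]
    - [[7, 0, 0], 0]
    - [[3, 0, 0], 0]
    - [[0, 0, 0], 0]
  fingers: 80

```text
time_s: 30.95
position: [0.3919, 0.301, 0.0339]
tool_rot: [0.146, 0.696, 0.144, -0.688]
wrist_force: [-0.6, 0.8, 0.1]
width: 0.0801
```

```bash
python3 - <<'E'
from h import *
st([.3905,.3045,.0130])
E
```

```text
t 30.95 pos [0.3919 0.301  0.0339] tilt x [ 0.01  -0.001] yz [ 0.005 -0.009] yaw y [ 0.402 -0.916] w 80.1 F [-0.6  0.8  0.1] j [ 0.43  0.39  1.91 -0.01  0.83  1.59]
go [20.9 -3.9  0.1]
```

Emit:
servo_tool:
  moves:
    - [[2, -2, 0], 0]
    - [[4, -1, 0], 0]
    - [[5, -1, 0], 0]
    - [[4, 0, 0], 0]
    - [[2, 0, 0], 0]
    - [[0, 0, 0], 0]
    - [[0, 0, 0], 0]

```text
time_s: 31.65
position: [0.3922, 0.3059, 0.0178]
tool_rot: [0.146, 0.697, 0.145, -0.687]
wrist_force: [-0.3, -1.1, -0.3]
width: 0.0799
```

```bash
python3 - <<'E'
from h import *
st([.3905,.3045,.0130])
save("wrist","w19.png",(170,130,470,330),2.5)
E
```

```text
t 31.65 pos [0.3922 0.3059 0.0178] tilt x [0.015 0.001] yz [ 0.005 -0.014] yaw y [ 0.402 -0.916] w 79.9 F [-0.3 -1.1 -0.3] j [ 0.44  0.41  1.92 -0.01  0.79  1.6 ]
go [4.8 0.6 2.2]
```

View pics/w19.png

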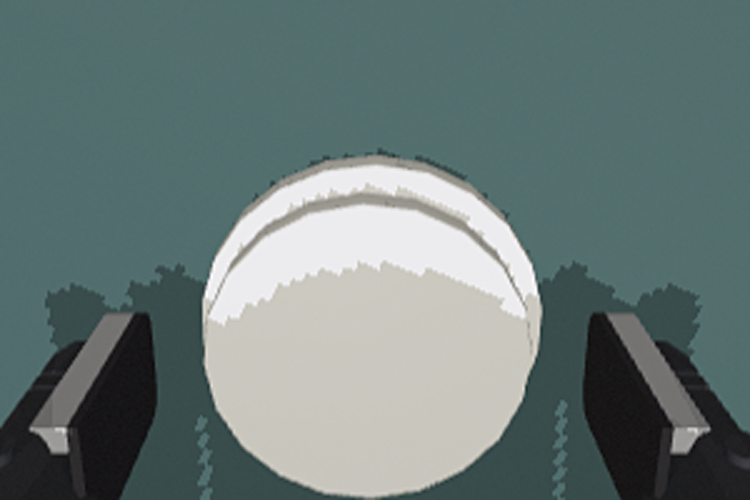

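Emit:
servo_tool:
  moves:
    - [[1, 0, 1], 0]
    - [[2, 1, 1], 0]
    - [[1, 0, 0], 0]
    - [[0, 0, 0], 0]
    - [[0, 0, 0], 0]

```text
time_s: 32.2
position: [0.3909, 0.304, 0.0137]
tool_rot: [0.146, 0.698, 0.145, -0.686]
wrist_force: [-0.6, -0.1, -0.8]
width: 0.0798
```

```bash
python3 - <<'E'
from h import *
st([.3905,.3045,.0130])
E
```

```text
t 32.2 pos [0.3909 0.304  0.0137] tilt x [0.016 0.001] yz [ 0.005 -0.015] yaw y [ 0.402 -0.916] w 79.8 F [-0.6 -0.1 -0.8] j [ 0.44  0.42  1.93 -0.01  0.78  1.6 ]
go [ 0.7 -0.6  0.2]
```

Emit:
servo_tool:
  moves:
    - [[0, 0, 0], 0]
    - [[0, 0, 0], 0]
    - [[0, 0, 0], 0]
    - [[0, 0, 0], 0]
    - [[0, 0, 0], 0]
  fingers: 54
  squeeze: 30

```text
time_s: 32.7
position: [0.3911, 0.3041, 0.0143]
tool_rot: [0.146, 0.698, 0.145, -0.686]
wrist_force: [-0.1, 0.3, 0.5]
width: 0.0589
```

Emit:
servo_tool:
  moves:
    - [[-4, 0, 0], 0]
    - [[-8, 0, 0], 0]
    - [[-14, 0, 0], 0]
    - [[-14, 0, 0], 0]
    - [[-8, 0, 0], 0]
    - [[-4, 0, 0], 0]
    - [[0, 0, 0], 0]

```text
time_s: 33.4
position: [0.39, 0.304, 0.07]
tool_rot: [0.146, 0.698, 0.145, -0.686]
wrist_force: [0.1, -0.2, -1.3]
width: 0.059
```

```bash
python3 - <<'E'
from h import *
st([.5845,.269,.2])
a=save("wrist","w20.png")["image"][80:350,140:500,::-1]
b=read_camera("scene")["image"][100:260,350:510,::-1]
cv2.imwrite("pics/m20.png",np.hstack([cv2.resize(a,(480,360)),cv2.resize(b,(320,360))]))
E
```

```text
t 33.4 pos [0.39  0.304 0.07 ] tilt x [0.016 0.001] yz [ 0.005 -0.015] yaw y [ 0.402 -0.916] w 59.0 F [ 0.1 -0.2 -1.3] j [ 0.44  0.33  1.89 -0.01  0.91  1.6 ]
go [-127.   110.9 -165.9]
```

View pics/m20.png

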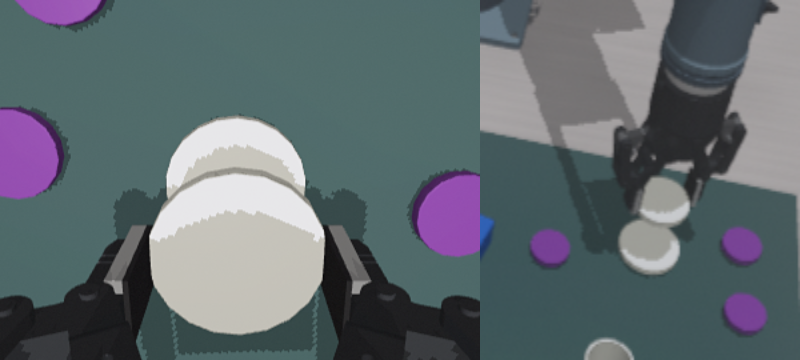

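Emit:
servo_tool:
  moves:
    - [[-16, 3, -4], 0]
    - [[-22, 6, -9], 0]
    - [[-22, 12, -18], 0]
    - [[-16, 17, -26], 0]
    - [[-10, 18, -28], 0]
    - [[-4, 17, -26], 0]
    - [[0, 14, -21], 0]
    - [[0, 10, -15], 0]
    - [[0, 6, -9], 0]
    - [[0, 3, -5], 0]

```text
time_s: 34.5
position: [0.5793, 0.2682, 0.1545]
tool_rot: [-0.148, -0.691, -0.144, 0.693]
wrist_force: [-0.3, 0.2, -1.0]
width: 0.0595
```

Emit:
servo_tool:
  moves:
    - [[0, 0, -1], 0]
    - [[0, 0, 0], 0]

```text
time_s: 34.7
position: [0.5793, 0.2686, 0.1531]
tool_rot: [-0.148, -0.69, -0.144, 0.694]
wrist_force: [-0.5, 0.4, -0.9]
width: 0.0591
```

```bash
python3 - <<'E'
from h import *
st([.5845,.269,.1])
locate("beaker_49_mouth",("wrist","top","scene"),near=np.array([.5845,.269,0]))
p=sense()["position"]; m=(.5845,.269,.066)
C=[(*m,.049),(*m,.044),(p[0],p[1],p[2]+.0137,.062)]
a=overlay("wrist","",C,(m[0],m[1],.08),80,5)
cv2.imwrite("pics/ov21.png",a[:600])
E
```

```text
t 34.7 pos [0.5793 0.2686 0.1531] tilt x [-0.005 -0.006] yz [0.004 0.007] yaw y [ 0.404 -0.915] w 59.1 F [-0.5  0.4 -0.9] j [ 0.26  0.48  1.41 -0.    1.26  1.42]
go [53.   1.5 -5.3]
beaker_49_mouth wrist [(0.8, [584.2, 270.8, 66.0], 'rawz', 62)]
beaker_49_mouth top [(0.47, [585.3, 265.8, 66.0], 'rawz', 64)]
beaker_49_mouth scene [(0.88, [584.8, 272.3, 66.0], 'rawz', 64)]
```

View pics/ov21.png

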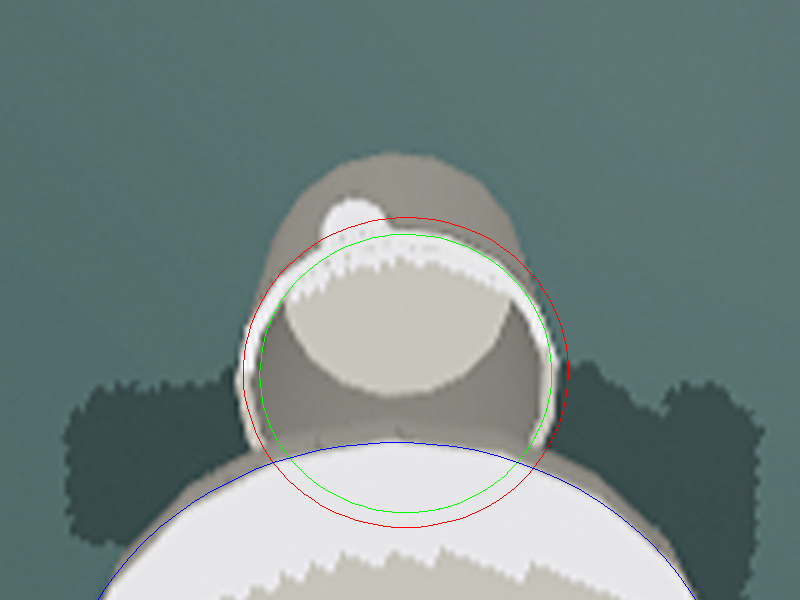

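Emit:
servo_tool:
  moves:
    - [[6, 0, 0], 0]
    - [[14, 0, -1], 0]
    - [[18, 0, -1], 0]
    - [[12, 0, 0], 0]
    - [[7, 0, 0], 0]
    - [[3, 0, 0], 0]
    - [[0, 0, 0], 0]

```text
time_s: 35.75
position: [0.5805, 0.2691, 0.0883]
tool_rot: [-0.148, -0.69, -0.144, 0.694]
wrist_force: [-0.4, -0.3, -0.7]
width: 0.0592
```

```bash
python3 - <<'E'
from h import *
m=(.5825,.2693,.066)
st([m[0]+.0006,m[1]-.0004,.0608])
p=sense()["position"]
C=[(*m,.049),(*m,.044),(p[0]-.0006,p[1]+.0004,p[2]+.0137,.062)]
a=overlay("wrist","",C,(m[0],m[1],.08),80,5)
cv2.imwrite("pics/ov22.png",a[:600])
E
```

```text
t 35.75 pos [0.5805 0.2691 0.0883] tilt x [-0.005 -0.006] yz [0.004 0.007] yaw y [ 0.404 -0.915] w 59.2 F [-0.4 -0.3 -0.7] j [ 0.26  0.54  1.48 -0.01  1.13  1.42]
go [27.5  1.2 -2.5]
```

View pics/ov22.png

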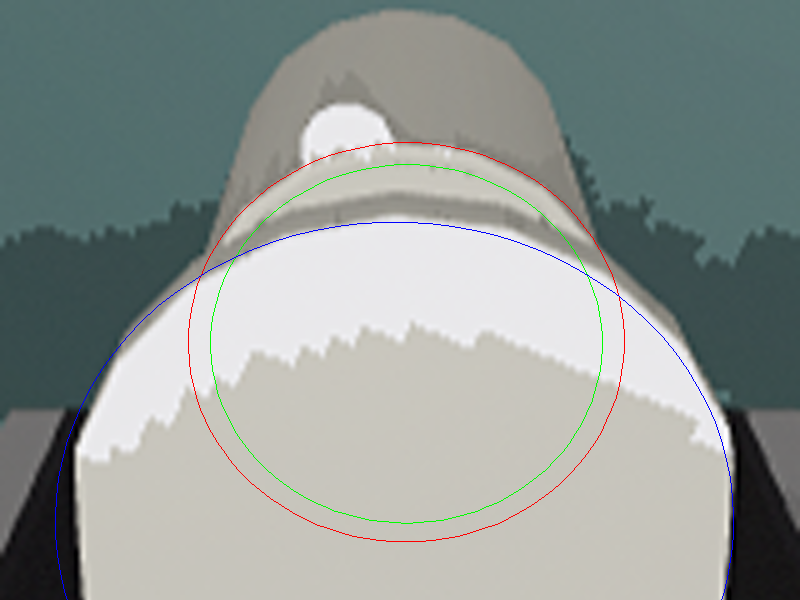

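Emit:
servo_tool:
  moves:
    - [[3, 0, -1], 0]
    - [[5, 0, -1], 0]
    - [[5, 0, 0], 0]
    - [[3, 0, 0], 0]
    - [[1, 0, 0], 0]
    - [[0, 0, 0], 0]

```text
time_s: 36.4
position: [0.5839, 0.2703, 0.0722]
tool_rot: [-0.148, -0.691, -0.144, 0.692]
wrist_force: [0.2, 0.2, -0.3]
width: 0.0591
```

```bash
python3 - <<'E'
from h import *
st([.5826,.2691,.0608])
E
```

```text
t 36.4 pos [0.5839 0.2703 0.0722] tilt x [-0.001 -0.005] yz [0.005 0.003] yaw y [ 0.404 -0.915] w 59.1 F [ 0.2  0.2 -0.3] j [ 0.26  0.56  1.49 -0.01  1.1   1.42]
go [11.4  0.5  1.7]
```

Emit:
servo_tool:
  moves:
    - [[1, 0, 1], 0]
    - [[3, 0, 1], 0]
    - [[3, 0, 0], 0]
    - [[2, 0, 0], 0]
    - [[1, 0, 0], 0]
    - [[0, 0, 0], 0]

```text
time_s: 37.0
position: [0.582, 0.2694, 0.0616]
tool_rot: [-0.148, -0.691, -0.144, 0.692]
wrist_force: [0.7, 0.5, -0.3]
width: 0.0588
```

```bash
python3 - <<'E'
from h import *
st([.5826,.2691,.0608])
E
```

```text
t 37.0 pos [0.582  0.2694 0.0616] tilt x [-0.    -0.005] yz [0.005 0.002] yaw y [ 0.404 -0.915] w 58.8 F [ 0.7  0.5 -0.3] j [ 0.26  0.57  1.5  -0.01  1.07  1.42]
go [ 0.8  0.5 -0.4]
```

Emit:
servo_tool:
  moves:
    - [[1, 0, 0], 0]
    - [[0, 0, 0], 0]

```text
time_s: 37.2
position: [0.5822, 0.2695, 0.0607]
tool_rot: [-0.148, -0.692, -0.144, 0.692]
wrist_force: [-0.0, -0.3, -1.0]
width: 0.0591
```

Emit:
servo_tool:
  moves:
    - [[0, 0, 0], 0]
    - [[0, 0, 0], 0]
    - [[0, 0, 0], 0]
    - [[-3, 0, 0], 0]
    - [[-8, 0, 0], 0]
    - [[-14, 0, 0], 0]
    - [[-18, 0, 0], 0]
    - [[-14, 0, 0], 0]
    - [[-8, 0, 0], 0]
    - [[-3, 0, 0], 0]
  fingers: 80

```text
time_s: 38.2
position: [0.5832, 0.2701, 0.1366]
tool_rot: [0.148, 0.693, 0.144, -0.691]
wrist_force: [1.0, -0.0, -0.1]
width: 0.0797
```

```bash
python3 - <<'E'
from h import *
st([.3905,.3045,.18])
m=(.5825,.269,.074)
a=overlay("wrist","",[(*m,.062)],m,60,8)
b=overlay("scene","",[],m,30,10)
cv2.imwrite("pics/ov23.png",np.hstack([cv2.resize(a,(400,400)),cv2.resize(b,(400,400))]))
E
```

```text
t 38.2 pos [0.5832 0.2701 0.1366] tilt x [ 0.004 -0.004] yz [ 0.005 -0.002] yaw y [ 0.404 -0.915] w 79.7 F [ 1.  -0.  -0.1] j [ 0.26  0.49  1.43 -0.01  1.22  1.42]
go [ -44.2 -109.1  162.3]
```

View pics/ov23.png

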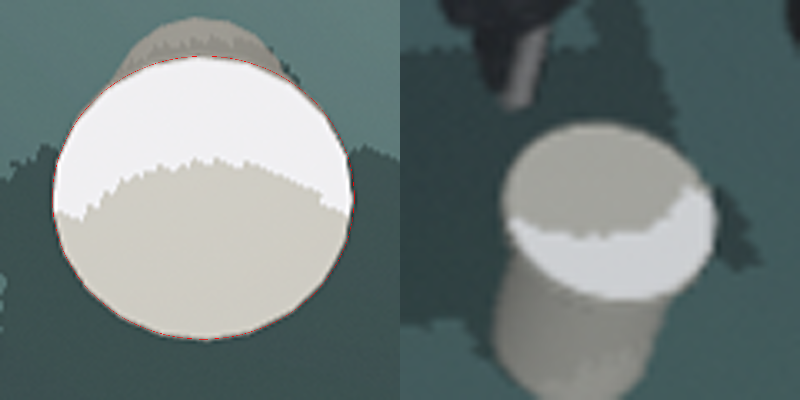

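Emit:
servo_tool:
  moves:
    - [[-8, -3, 5], 0]
    - [[-10, -7, 10], 0]
    - [[-6, -12, 18], 0]
    - [[-2, -17, 26], 0]
    - [[0, -18, 27], 0]
    - [[0, -17, 25], 0]
    - [[0, -14, 20], 0]
    - [[0, -10, 15], 0]
    - [[0, -5, 7], 0]
    - [[0, -2, 3], 0]

```text
time_s: 39.3
position: [0.3819, 0.3036, 0.1632]
tool_rot: [-0.148, -0.69, -0.144, 0.694]
wrist_force: [-0.1, -0.2, -0.8]
width: 0.0797
```

```bash
python3 - <<'E'
from h import *
x,y=.3905,.3045
st([x,y,-.0030]);c=(x,y,.02)
C=[(x,y,.014,.070)]
a=overlay("wrist","",C,c,60,8)
cv2.imwrite("pics/ov24.png",cv2.resize(a,(500,500)))
E
```

```text
t 39.3 pos [0.3819 0.3036 0.1632] tilt x [-0.004 -0.005] yz [0.003 0.006] yaw y [ 0.404 -0.915] w 79.7 F [-0.1 -0.2 -0.8] j [ 0.45  0.21  1.77 -0.    1.16  1.6 ]
go [166.1   2.1  -9.1]
```

View pics/ov24.png

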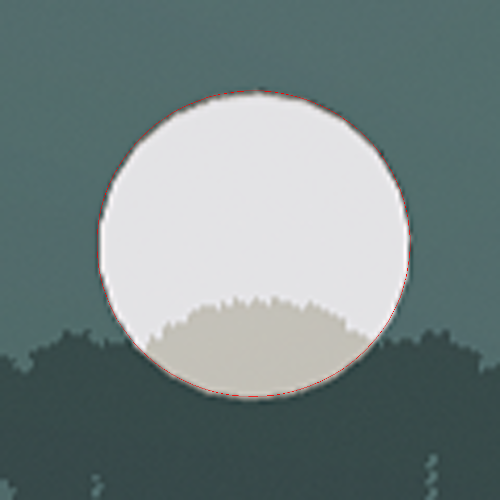

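Emit:
servo_tool:
  moves:
    - [[8, -1, -1], 0]
    - [[16, -1, -1], 0]
    - [[24, -1, -2], 0]
    - [[28, -1, -2], 0]
    - [[24, -1, -1], 0]
    - [[18, 0, 0], 0]
    - [[12, 0, 0], 0]
    - [[6, 0, 0], 0]
    - [[3, 0, 0], 0]
    - [[0, 0, 0], 0]
  fingers: 85.4

```text
time_s: 40.35
position: [0.3953, 0.3099, 0.0148]
tool_rot: [-0.145, -0.692, -0.142, 0.693]
wrist_force: [-0.2, -0.6, -0.3]
width: 0.085
```

```bash
python3 - <<'E'
from h import *
st([.3905,.3045,0])
E
```

```text
t 40.35 pos [0.3953 0.3099 0.0148] tilt x [-0.    -0.005] yz [0.004 0.002] yaw y [ 0.398 -0.917] w 85.0 F [-0.2 -0.6 -0.3] j [ 0.45  0.43  1.9  -0.01  0.81  1.61]
go [14.9  3.   6.5]
```

Emit:
servo_tool:
  moves:
    - [[1, 1, 2], 0]
    - [[2, 1, 2], 0]
    - [[3, 1, 2], 0]
    - [[3, 0, 1], 0]
    - [[2, 0, 0], 0]
    - [[1, 0, 0], 0]
    - [[0, 0, 0], 0]

```text
time_s: 41.05
position: [0.3914, 0.3046, 0.0042]
tool_rot: [0.145, 0.694, 0.142, -0.691]
wrist_force: [-1.0, -0.4, 0.3]
width: 0.0853
```

```bash
python3 - <<'E'
from h import *
st([.3905,.3045,0])
save("wrist","w25.png",(170,130,470,330),2.5)
E
```

```text
t 41.05 pos [0.3914 0.3046 0.0042] tilt x [ 0.005 -0.003] yz [ 0.004 -0.003] yaw y [ 0.398 -0.917] w 85.3 F [-1.  -0.4  0.3] j [ 0.44  0.44  1.93 -0.01  0.77  1.61]
go [ 4.2 -0.3  0.9]
```

View pics/w25.png

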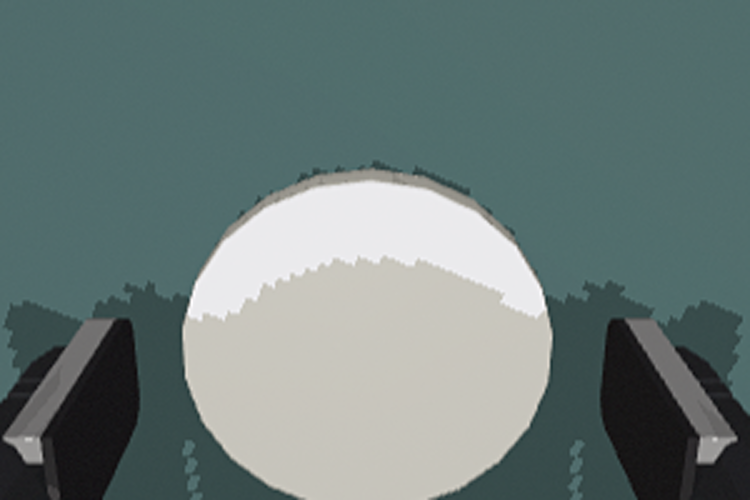

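Emit:
servo_tool:
  moves:
    - [[2, 0, 1], 0]
    - [[2, 0, 0], 0]
    - [[1, 0, 0], 0]
    - [[0, 0, 0], 0]
    - [[0, 0, 0], 0]

```text
time_s: 41.6
position: [0.3906, 0.3043, -0.0012]
tool_rot: [0.145, 0.694, 0.143, -0.691]
wrist_force: [-0.9, 0.5, -0.0]
width: 0.0852
```

Emit:
servo_tool:
  moves:
    - [[0, 0, 0], 0]
    - [[0, 0, 0], 0]
    - [[0, 0, 0], 0]
    - [[0, 0, 0], 0]
    - [[0, 0, 0], 0]
  fingers: 62
  squeeze: 30

```text
time_s: 42.1
position: [0.3907, 0.3043, -0.0008]
tool_rot: [0.145, 0.694, 0.143, -0.691]
wrist_force: [0.2, -0.0, 0.5]
width: 0.0673
```

Emit:
servo_tool:
  moves:
    - [[-4, 0, 0], 0]
    - [[-8, 0, 0], 0]
    - [[-14, 0, 0], 0]
    - [[-14, 0, 0], 0]
    - [[-8, 0, 0], 0]
    - [[-4, 0, 0], 0]
    - [[0, 0, 0], 0]

```text
time_s: 42.8
position: [0.3902, 0.3044, 0.0549]
tool_rot: [0.145, 0.694, 0.143, -0.691]
wrist_force: [0.3, 0.3, -0.9]
width: 0.0668
```

```bash
python3 - <<'E'
from h import *
st([.588,-.049,.2])
a=save("wrist","w26.png")["image"][80:350,140:500,::-1]
b=read_camera("scene")["image"][100:260,350:510,::-1]
cv2.imwrite("pics/m26.png",np.hstack([cv2.resize(a,(480,360)),cv2.resize(b,(320,360))]))
E
```

```text
t 42.8 pos [0.3902 0.3044 0.0549] tilt x [ 0.005 -0.002] yz [ 0.004 -0.003] yaw y [ 0.398 -0.917] w 66.8 F [ 0.3  0.3 -0.9] j [ 0.44  0.36  1.89 -0.01  0.89  1.6 ]
go [-143.3  403.5  -41.3]
```

View pics/m26.png

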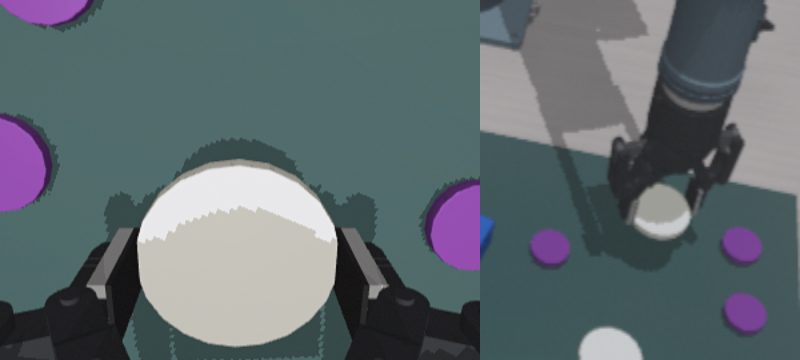

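Emit:
servo_tool:
  moves:
    - [[-18, 6, -1], 0]
    - [[-26, 16, -2], 0]
    - [[-28, 28, -3], 0]
    - [[-24, 36, -4], 0]
    - [[-16, 42, -4], 0]
    - [[-8, 44, -4], 0]
    - [[-3, 44, -4], 0]
    - [[0, 44, -4], 0]
    - [[0, 40, -4], 0]
    - [[0, 34, -4], 0]

```text
time_s: 43.9
position: [0.5542, 0.0036, 0.1758]
tool_rot: [-0.148, -0.688, -0.145, 0.695]
wrist_force: [0.6, -0.2, -0.8]
width: 0.0669
```

Emit:
servo_tool:
  moves:
    - [[0, 26, -3], 0]
    - [[0, 16, -2], 0]
    - [[0, 9, -1], 0]
    - [[0, 4, 0], 0]
    - [[0, 0, 0], 0]

```text
time_s: 44.4
position: [0.5827, -0.0497, 0.1716]
tool_rot: [-0.145, -0.686, -0.144, 0.698]
wrist_force: [0.2, -0.2, -0.6]
width: 0.0671
```

```bash
python3 - <<'E'
from h import *
st([.588,-.049,.1])
locate("beaker_57_mouth",("wrist","top","scene"),near=np.array([.588,-.049,0]))
p=sense()["position"]; m=(.588,-.049,.076)
C=[(*m,.057),(*m,.052),(p[0],p[1],p[2]+.0148,.070)]
a=overlay("wrist","",C,(m[0],m[1],.1),80,5)
cv2.imwrite("pics/ov27.png",a[:600])
E
```

```text
t 44.4 pos [ 0.5827 -0.0497  0.1716] tilt x [-0.016 -0.005] yz [-0.002  0.016] yaw y [ 0.401 -0.916] w 67.1 F [ 0.2 -0.2 -0.6] j [-0.27  0.37  1.52 -0.01  1.26  0.89]
go [71.5  1.6 -6.3]
beaker_57_mouth wrist [(0.76, [587.8, -51.0, 76.0], 'rawz', 75)]
beaker_57_mouth top [(0.68, [587.7, -48.9, 76.0], 'rawz', 75)]
beaker_57_mouth scene [(0.77, [587.4, -47.0, 76.0], 'rawz', 74)]
```

View pics/ov27.png

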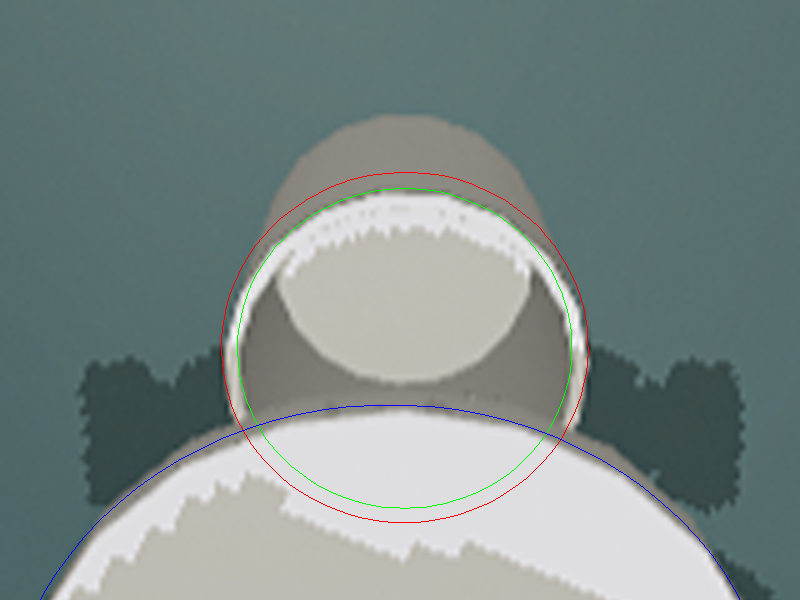

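Emit:
servo_tool:
  moves:
    - [[6, 0, 0], 0]
    - [[14, 1, -1], 0]
    - [[20, 0, -1], 0]
    - [[14, 0, 0], 0]
    - [[8, 0, 0], 0]
    - [[4, 0, 0], 0]
    - [[1, 0, 0], 0]
    - [[0, 0, 0], 0]

```text
time_s: 45.55
position: [0.5835, -0.0489, 0.0992]
tool_rot: [-0.146, -0.686, -0.145, 0.698]
wrist_force: [1.3, -0.4, -1.3]
width: 0.0672
```

```bash
python3 - <<'E'
from h import *
m=(.5857,-.050,.076)
st([m[0],m[1],.0698])
p=sense()["position"]
C=[(*m,.057),(*m,.052),(p[0],p[1],p[2]+.0148,.070)]
a=overlay("wrist","",C,(m[0],m[1],.1),90,5)
cv2.imwrite("pics/ov28.png",a[:600,:800])
E
```

```text
t 45.55 pos [ 0.5835 -0.0489  0.0992] tilt x [-0.015 -0.005] yz [-0.002  0.016] yaw y [ 0.403 -0.915] w 67.2 F [ 1.3 -0.4 -1.3] j [-0.27  0.45  1.61 -0.01  1.1   0.89]
go [29.4  2.  -2. ]
```

View pics/ov28.png

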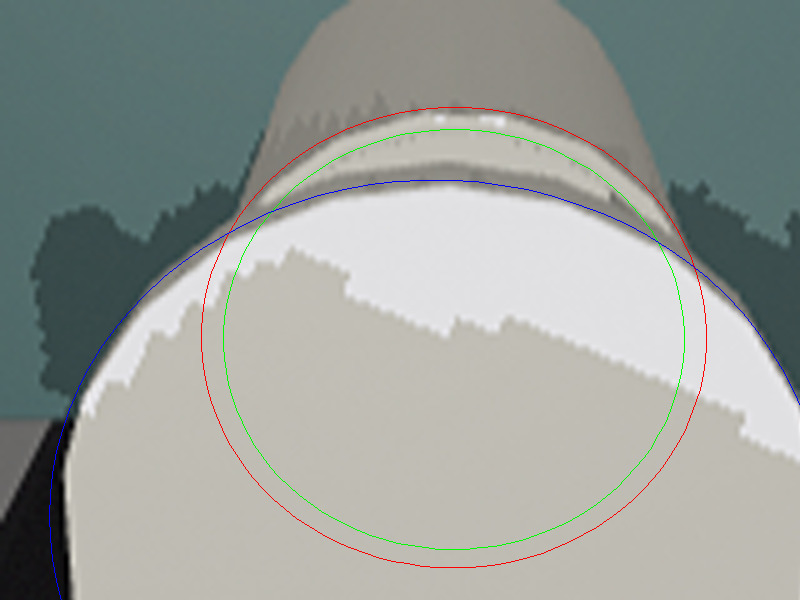

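Emit:
servo_tool:
  moves:
    - [[3, 1, 0], 0]
    - [[6, 1, -1], 0]
    - [[6, 0, -1], 0]
    - [[4, 0, 0], 0]
    - [[1, 0, 0], 0]
    - [[0, 0, 0], 0]

```text
time_s: 46.2
position: [0.5874, -0.0505, 0.0792]
tool_rot: [-0.147, -0.687, -0.144, 0.696]
wrist_force: [0.2, 0.9, -1.2]
width: 0.0673
```

```bash
python3 - <<'E'
from h import *
st([.5855,-.0501,.0698])
E
```

```text
t 46.2 pos [ 0.5874 -0.0505  0.0792] tilt x [-0.012 -0.006] yz [0.001 0.013] yaw y [ 0.403 -0.915] w 67.3 F [ 0.2  0.9 -1.2] j [-0.27  0.47  1.62 -0.01  1.06  0.89]
go [ 9.4 -1.1  1.5]
```

Emit:
servo_tool:
  moves:
    - [[1, -1, 1], 0]
    - [[2, 0, 1], 0]
    - [[3, 0, 0], 0]
    - [[2, 0, 0], 0]
    - [[1, 0, 0], 0]
    - [[0, 0, 0], 0]

```text
time_s: 46.8
position: [0.5849, -0.0504, 0.0698]
tool_rot: [-0.147, -0.688, -0.144, 0.696]
wrist_force: [-0.9, 0.4, -0.8]
width: 0.0672
```

```bash
python3 - <<'E'
from h import *
st([.5855,-.0501,.0698])
E
```

```text
t 46.8 pos [ 0.5849 -0.0504  0.0698] tilt x [-0.011 -0.006] yz [0.001 0.013] yaw y [ 0.403 -0.915] w 67.2 F [-0.9  0.4 -0.8] j [-0.27  0.48  1.63 -0.01  1.04  0.89]
go [-0.  -0.1 -0.7]
```

Emit:
servo_tool:
  moves:
    - [[0, 0, 0], 0]
    - [[0, 0, 0], 0]
    - [[0, 0, 0], 0]
    - [[0, 0, 0], 0]
    - [[-3, 0, 0], 0]
    - [[-8, 0, 0], 0]
    - [[-14, 0, 0], 0]
    - [[-18, 0, 0], 0]
    - [[-14, 0, 0], 0]
    - [[-8, 0, 0], 0]
  fingers: 85.4

```text
time_s: 47.8
position: [0.5857, -0.05, 0.139]
tool_rot: [-0.147, -0.688, -0.144, 0.696]
wrist_force: [-0.5, 0.4, 0.1]
width: 0.0854
```

Emit:
servo_tool:
  moves:
    - [[-14, 0, 5], 0]
    - [[-18, 0, 15], 0]
    - [[-18, 0, 20], 0]
    - [[-14, 0, 20], 0]
    - [[-8, 0, 15], 0]
    - [[-3, 0, 8], 0]
    - [[0, 0, 3], 0]
    - [[0, 0, 0], 0]
    - [[0, 0, 0], 0]

```text
time_s: 48.7
position: [0.5042, -0.0856, 0.2225]
tool_rot: [-0.148, -0.688, -0.144, 0.695]
wrist_force: [-0.2, -0.8, 0.7]
width: 0.0853
```

```bash
python3 - <<'E'
from h import *
st()
m=(.5855,-.0501,.084)
a=overlay("wrist","",[(*m,.070)],m,60,8)
b=overlay("scene","",[],m,30,10)
cv2.imwrite("pics/ov29.png",np.hstack([cv2.resize(a,(400,400)),cv2.resize(b,(400,400))]))
save("scene","s29.png");save("top","t29.png")
for n in list(ZT): print(n,[(c,[(round(d["score"],2),np.round(d["position"],3).tolist()) for d in tip_of(c,n)][:2]) for c in("scene","top")])
for n in ("amber_bottle","slide_box"): print(n,[[np.round(d["position"],3).tolist() for d in tip_of(c,n)][:1] for c in("scene","top")])
E
```

```text
t 48.7 pos [ 0.5042 -0.0856  0.2225] tilt x [-0.008 -0.007] yz [0.003 0.011] yaw y [ 0.403 -0.915] w 85.3 F [-0.2 -0.8  0.7] j [-0.38  0.2   1.63 -0.01  1.31  0.78]
cover_46_center [('scene', [(0.63, [0.354, -0.275, 0.048]), (0.6, [0.449, 0.416, 0.009])]), ('top', [(0.71, [0.418, 0.187, 0.011]), (0.63, [0.449, 0.414, 0.011])])]
cover_54_center [('scene', [(0.98, [0.536, -0.243, 0.061])]), ('top', [])]
cover_62_center [('scene', [(0.67, [0.577, 0.27, 0.067])]), ('top', [(0.74, [0.581, 0.268, 0.065]), (0.28, [0.446, -0.086, 0.001])])]
cover_70_center [('scene', [(0.93, [0.584, -0.051, 0.079]), (0.15, [0.578, 0.269, 0.068])]), ('top', [(0.61, [0.584, -0.051, 0.079])])]
beaker_33_mouth [('scene', [(0.56, [0.351, -0.274, 0.048])]), ('top', [])]
beaker_41_mouth [('scene', [(0.65, [0.544, -0.245, 0.059])]), ('top', [(0.24, [0.355, -0.277, 0.046])])]
beaker_49_mouth [('scene', [(0.85, [0.583, 0.274, 0.065])]), ('top', [(0.6, [0.585, 0.268, 0.062])])]
beaker_57_mouth [('scene', [(0.91, [0.587, -0.048, 0.074])]), ('top', [(0.4, [0.586, -0.049, 0.078])])]
amber_bottle [[[0.454, -0.08, -0.001]], [[0.449, -0.085, 0.001]]]
slide_box [[[0.439, 0.082, -0.0]], [[0.44, 0.078, 0.004]]]
```

View pics/ov29.png

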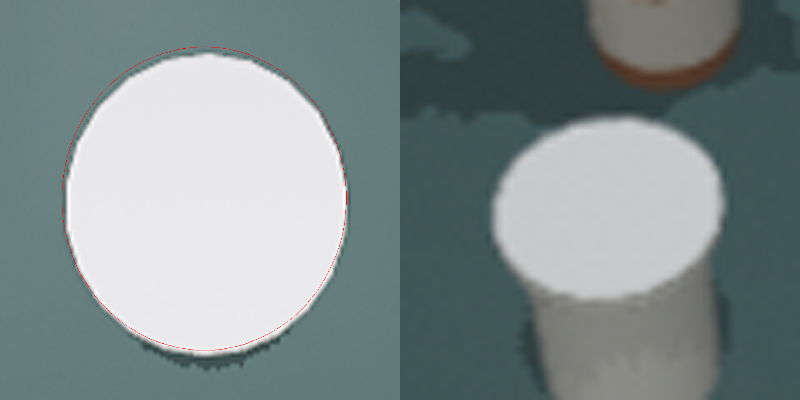

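View pics/s29.png

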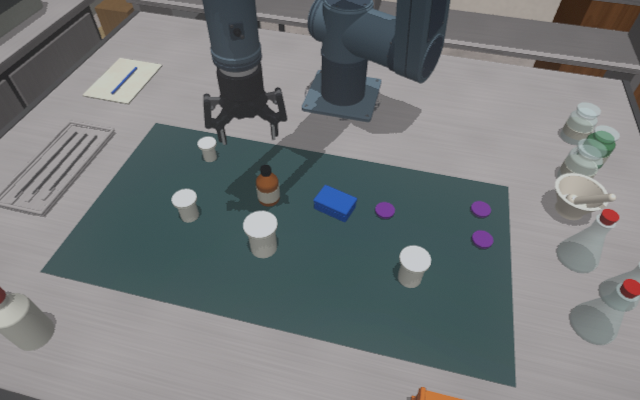

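```bash
python3 - <<'E'
from h import *
M=[(.3521,-.2763,.054,.046),(.5432,-.2444,.064,.054),(.5825,.269,.074,.062),(.5855,-.0501,.084,.070)]
rows=[]
for cam in("scene","top"):
    rows.append(np.hstack([cv2.resize(overlay(cam,"",[m],m[:3],28 if cam=="scene" else 20,10),(200,200)) for m in M]))
cv2.imwrite("pics/fin.png",np.vstack(rows))
E
```

```text
(no output)
```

View pics/fin.png

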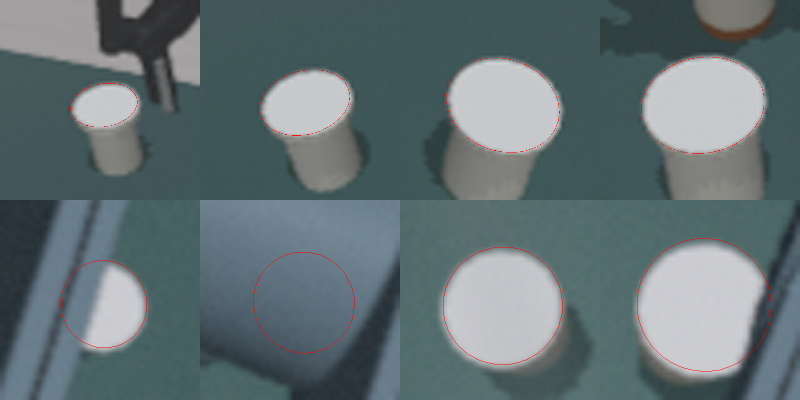

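All four covers match the predicted level, seated circles. The arm is clear, so I'm handing the job in.

```bash
python3 -c "
from plant import *
print(job_done())"
```

```text
the job is handed in; nothing more can be done
None
```

All four covers are on the beakers of their own size: 46 on 33, 54 on 41, 62 on 49 and 70 on 57, moved in that order from the top of the pile. The job was handed in at about 50 s of the allowed 109 s, with the gripper open and clear of everything.

- **Seating:** Circles drawn where each level, seated cover should be matched the scene images to about 1 mm for all four. The wrist images matched for the first three. The largest cover sat about 1 mm off its circle in the wrist image but had the right size, so it is within the 3 mm play.
- **Force:** The wrist force readings I took never rose above about 2 N.
- **Bystanders:** The bottle and slide box were found where they started, to within network accuracy, and the purple discs look unmoved in the picture.
- **Checks that disagreed or failed:**
  - The network's scene estimate for cover 54 was about 7 mm off in x, but the overlays in the wrist and scene images did not support that.
  - The top camera could not check covers 46 and 54 fully, because the arm blocked part or all of its view.
- **Control:** The tool drifted to about 3° of tilt after abrupt stops early on. I used gentler speed ramps and checked the position before each grasp and placement.

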